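Load a jar into the UV cradle with its isolator off

ROBOT

A 6-joint arm with a two-finger parallel gripper is mounted at the origin on the work surface. World frame = base frame: x ahead of the robot, y to its left, z up, the work surface at z = 0. Lengths are in mm, angles in rad, forces in N, time in s.
With the tool pointing down it reaches from about 275 to 825 mm from the base axis. Payload 4.9 kg.
Tool frame: the origin (TCP) lies at the very end of the fingers, on their centre line; the grasp point (between the pads) lies 19 mm behind it (manip.grasp_offset is the distance from the TCP to the grasp point, in mm); y points along the fingers, z is the direction in which the jaws open and shut, and the axes are right-handed (so a half turn about y gives the same grasp; the last joint's range is limited). The gripper opens to 85 mm and grips with 20 to 120 N. Pads are 22 mm wide; open, the fingers measure 114 mm over their backs; the gripper's body (76 mm by 85 mm) begins 54 mm behind the grasp point. The pads swing forward as they close: fully open they stand 13 mm farther back than shut.
Start: joints at [1.078, 0.326, -0.193, 1.052, 0, 1.437], TCP at [193.128, 514.995, 191.581] pointing down, gripper open.
Joint ranges: [-2.65, 2.65], [-0.97, 1.79], [-1.3, 1.35], [-1.93, 2.1], [-1.47, 1.37], [-3.14, 3.14]. Speed limits (rad/s): [2.57, 2.57, 3.14, 3.14, 3.14, 3.14].

INTERFACE

Orientations are given as a unit quaternion [x, y, z, w].
In Python, from cell import status, viewer, manip, regions_of gives the robot as it stands.
- The arm moves only by the tool carry_out, never from a script. Its argument "deltas" is a list of rows, each a list of 3 entries, a list of its own where there are three numbers: the shift along the tool's x, y, z in cm, then the turn about the tool's y in rad, then the opening, from -1 (shut) to 1 (fully open). A call has exactly 8 rows; each row shifts and turns the commanded pose from where the row before left it, along the tool's axes as they then stand; what a row does not reach is not made up. A row lasts 1/8 s, in which the tool goes at most 62.5 mm and 10.7 degrees, less where a joint would pass 70% of its speed; a pose out of reach is approached as far as the arm can. A call with a gripper value outside its range is refused whole. The fingers move at their own pace and stop on an object; the grip force is fixed at half the most. Time passes only in rows, so rows that do not move let the fingers close, or fill a call up. It gives the time, the measured TCP pose, the force and the opening at its end, in the units of the state.
- status.get_state(): the state, without advancing time (a new reading comes with each control period).
- viewer.get_image(name): name is "side" or "top" or "wrist"; returns a dict with "img" (420x560x3 uint8, red, green, blue), "mtx" (3x3 intrinsics, pixels), "xyz" and "orientation" of the camera in the world. Camera axes: x right, y down, z forward; pixel columns grow to the right and rows downward; lengths in mm; the calibration is good to about 2 mm. The wrist camera is an equidistant fisheye: a pixel r from the principal point sees the ray r / f radians off the axis. A picture is of the moment at which its call begins. There is no depth.
- manip.sign_off(): hands the job in, once; it reports no verdict.
Trained networks look in the newest picture that a camera, given by its name, has taken for a name from the list of things; names that differ only in an ending like _2 or _b are one class to them, and where a whole thing is asked for, a point or a joint stands for the part that bears it (a point fixed in the world has none). Each returns a list of dicts, best first, with "score" (0 to 1); they miss things now and then, are a little off and sometimes report something else, mostly with a low value. They report only what shows in the picture. A call takes as long as a camera call.
- regions_of(label, camera): "region" (420x560 bool, what is visible of it) and "uv" ([column, row] in pixels, amid what is visible of it).
The state is a dict: "clock": time; "joints": joint angles; "qvel": joint speeds; "joint_efforts": joint torques, N m; "ee_pos": TCP position; "orientation": TCP orientation; "ft_force": force on the tool from outside, world axes, zero at the start; "wrist_torque": the same for the moment, N m; "finger_gap": finger opening in mm.
Only numpy, scipy, OpenCV 4.12 (cv2) and the standard library are available. Lean on these libraries where they do the work, as an engineer would, in place of code of your own. Each camera call takes 0.05 s, during which the arm holds its last target.

TASK

The ultraviolet lamps of the jar cradle are live: turn the lever of their isolator fully to off, then slide the empty wide jar with the knobbed lid along the bench, standing on its base all the way, until it is fully home against both pads of the cradle, and then turn the lever fully back to on. Touch the jar only while the lever is off, and leave the other things on the bench where they are.

Things in the scene. Friction and masses are not known exactly. Their poses are not given: they have to be found in the camera images.
- cradle_seat (a point): Seat point of the fixed UV cradle: the point on the bench (height 0) where the axis of a fully home jar stands. Its x axis points into the cradle, from the open mouth to the back; z up. At the back two rubber pads (50 mm high, faces 50 mm from this point, 45 degrees left and right of +x) form a V. No floor plate: the jar slides on the bench.
- cradle: The cradle itself, same origin and axes as its seat point. Aluminium cheeks 50 mm high, inner faces at y = +-53 mm, run from x = +35 to -15 mm; then flared guides 40 mm high open to y = +-83 mm at x = -57 mm. Behind the pads two upright lamp tubes, 170 mm high, stand at x = +88, y = +-40 mm.
- jar_mid (a point): Centre (44 mm above the bench, on the axis) of the jar to load: empty, wide, squat clear glass, white lid with a small knob. 100 mm diameter (too wide for most grippers), lid top at 78 mm, knob (20 mm wide) to 88 mm; 0.3 to 0.65 kg. It starts before the cradle's mouth, axis 120 to 150 mm from the seat point along the cradle's -x, up to 40 mm to either side. z up.
- lever (a joint): Angle of the isolator's lever, rad: 0 = off (points at the round black stud on the box top), 1.571 = on (points at the short black bar); starts on. Grows counter-clockwise from above; stopped at both ends. A spring detent holds it at each end and snaps it home once past half-way; turning it takes up to 0.6 N m, about 8 N at 75 mm from the axis.
- isolator_axis (a point): Point on the lever's vertical turning axis at the bar's mid-height (85 mm above the bench). The isolator is a fixed grey box 120 x 120 mm, top at 60 mm. In this point's frame (the box's, z up) the lever points along (-0.707, +0.707) when off and (-0.707, -0.707) when on: towards the robot, to its left when off, to its right when on.
- lever_end (a point): Centre of the round end of the black lever, 88 mm from the axis. The end is an upright stub of 20 mm diameter; the bar between the hub (21 mm radius) and the end is 14 mm wide and 26 mm high, from 72 to 98 mm above the bench (underside 12 mm over the box top).
- jar_tall_mid (a point): Bystander: centre of a tall jar, 60 mm diameter, 130 mm high, knobbed lid, shell inside, standing beside the cradle. Leave alone.
- jar_slim_mid (a point): Bystander: centre of a slim jar, 52 mm diameter, 100 mm high, flat lid, shell inside, standing on the other side of the cradle. Leave alone.
- brush: Bystander: small brush lying on the bench, about 170 mm long. Leave alone.

How it is judged (in metres and radians):
On the way, in this order (a step that is already met when the one before it is completed fails the run):
1. the lever is turned fully to off (value of joint lever below 0.08 rad), for 0.2 s.
2. with the lever off, the jar is slid fully home in the cradle (value of joint lever below 0.08 rad and horizontal distance between jar_mid and cradle_seat below 0.008 m and angle between jar_mid's own z axis and vertical below 0.06 rad), for 0.2 s.
3. the lever is turned fully back to on, the jar home (value of joint lever above 1.4908 rad and horizontal distance between jar_mid and cradle_seat below 0.008 m and angle between jar_mid's own z axis and vertical below 0.06 rad), for 0.2 s.
At the end, for the whole second after the job is handed in: The lever is fully on (within 0.08 rad of 1.571), the jar stands upright (within 0.06 rad), at rest, its axis within 8 mm of the cradle's seat point (all of step 3 and linear speed of jar below 0.01 m/s and velocity of joint lever below 0.05 rad/s); the robot touches nothing.
It fails at once if the jar is touched while the lever is not off (more than 0.3 rad) (value of joint lever above 0.3 rad and contact force between any of the fingers, the arm and jar above 0.5 N).
It fails at once if the jar is tipped by more than 0.3 rad (angle between jar_mid's own z axis and vertical above 0.3 rad).
It fails at once if the jar is lifted off the bench by more than 20 mm instead of being slid (height (world z) of jar_mid above 0.064 m).
It fails at once if another thing on the bench is moved by more than 30 mm (distance of any of jar_tall_mid, jar_slim_mid, brush from where it was at the start of the episode above 0.03 m).
It also fails if it takes over 72 s, if anything falls off the work surface, if the arm or the gripper's body presses on something with over 40 N, if the wrist force passes 120 N, or if a joint passes its speed limit or range.

## Working session

There is one attempt and no reset: what is moved stays moved. The work goes in short steps, Python scripts to look and compute and a tool call to move; the robot and the scene stay as the last step left them, time stands still between calls to the robot, and variables do not carry over. Pictures are saved under pics/ and viewed, and the job is handed in when it is done.

Besides the shell and the picture viewer there is one more tool, called after "Emit:" as name(argument=value, ...) on one line, values as JSON. carry_out: Moves the arm, as the interface text tells. Its arguments: {"type":"object","properties":{"deltas":{"type":"array","items":{"type":"array"}}},"required":["deltas"]}

```bash
mkdir -p pics; ls
python3 - <<'E'
from cell import status, viewer, manip, regions_of
import cv2, numpy as np
s=status.get_state(); print(s)
for n in ["side","top","wrist"]:
    d=viewer.get_image(n); cv2.imwrite(f"pics/{n}0.png",d["img"][:,:,::-1]); print(n,d["mtx"].tolist(),d["xyz"],d["orientation"])
    for l in ["cradle","jar_mid","lever","isolator_axis","lever_end","jar_tall_mid","jar_slim_mid","brush"]:
        try:
            r=regions_of(l,n); print(l,[(round(x["score"],2),np.round(x["uv"]).tolist(),int(x["region"].sum())) for x in r[:3]])
        except Exception as e: print(l,repr(e))
E
```

```text
pics
{'clock': 0.0, 'joints': array([ 1.07780180e+00,  3.26969422e-01, -1.93594035e-01,  1.05199644e+00,
       -3.32647049e-05,  1.43661189e+00]), 'qvel': array([-0.0008572 ,  0.00052328, -0.00057613, -0.00130282, -0.00020312,
       -0.00035099]), 'joint_efforts': array([-4.11323432e-03, -4.43398976e+01,  2.62438792e+01,  1.55810884e-02,
       -3.22913420e-04, -1.81152330e-06]), 'ee_pos': array([192.81576596, 514.39105929, 190.78413888]), 'orientation': array([ 0.69635421, -0.12636019,  0.12599789, -0.69516074]), 'ft_force': array([0.1491075 , 0.10527034, 0.17382794]), 'wrist_torque': array([ 0.03709187, -0.03475666,  0.08684305]), 'finger_gap': 85.05758306363987}
side [[469.75675678297426, 0.0, 274.0912176485321], [0.0, 469.75675678297426, 209.5939845047588], [0.0, 0.0, 1.0]] [ 107.93524763 -775.09408035  984.38788844] [ 0.89268328 -0.21397234  0.09317013 -0.38555379]
cradle [(0.75, [394.0, 273.0], 2682)]
jar_mid [(0.63, [322.0, 301.0], 1821)]
lever [(0.72, [283.0, 183.0], 337)]
isolator_axis [(0.85, [285.0, 191.0], 1631)]
lever_end [(0.61, [282.0, 183.0], 289)]
jar_tall_mid [(0.
[... 407 characters left out ...]
)]
jar_mid [(0.88, [382.0, 224.0], 1480)]
lever [(0.86, [230.0, 178.0], 467)]
isolator_axis [(0.86, [229.0, 178.0], 2438)]
lever_end [(0.77, [230.0, 178.0], 448), (0.47, [230.0, 177.0], 2406)]
jar_tall_mid [(0.82, [332.0, 158.0], 713)]
jar_slim_mid [(0.68, [446.0, 174.0], 635), (0.4, [231.0, 181.0], 399)]
brush [(0.62, [112.0, 262.0], 886)]
wrist [[325.19226210127806, 0.0, 281.8886350341302], [0.0, 325.19226210127806, 217.00206643026297], [0.0, 0.0, 1.0]] [113.57534523 544.50780776 373.43103995] [0.81086108 0.56139849 0.09420443 0.13587335]
cradle []
jar_mid [(0.44, [30.0, 415.0], 17)]
lever []
isolator_axis []
lever_end []
jar_tall_mid []
jar_slim_mid []
brush [(0.84, [314.0, 336.0], 2210)]
```

Run:
```python
import cv2
a=cv2.imread("pics/top0.png"); 
c=a[90:300,170:490]; cv2.imwrite("pics/topcrop.png",cv2.resize(c,None,fx=2.5,fy=2.5,interpolation=cv2.INTER_CUBIC))
a=cv2.imread("pics/side0.png"); c=a[130:370,210:490]; cv2.imwrite("pics/sidecrop.png",cv2.resize(c,None,fx=2.5,fy=2.5,interpolation=cv2.INTER_CUBIC))
```

```text
(no output)
```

View pics/top0.png

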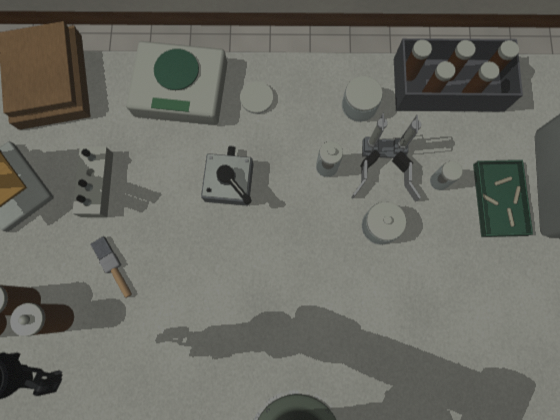

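View pics/topcrop.png

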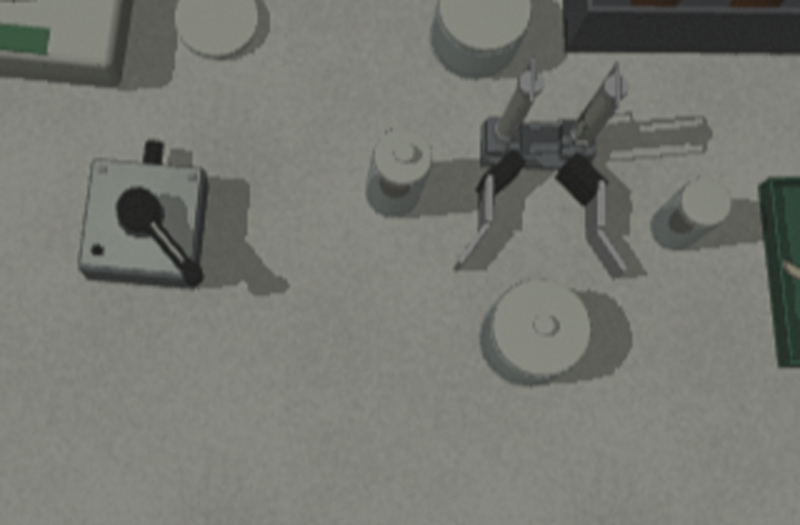

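View pics/sidecrop.png

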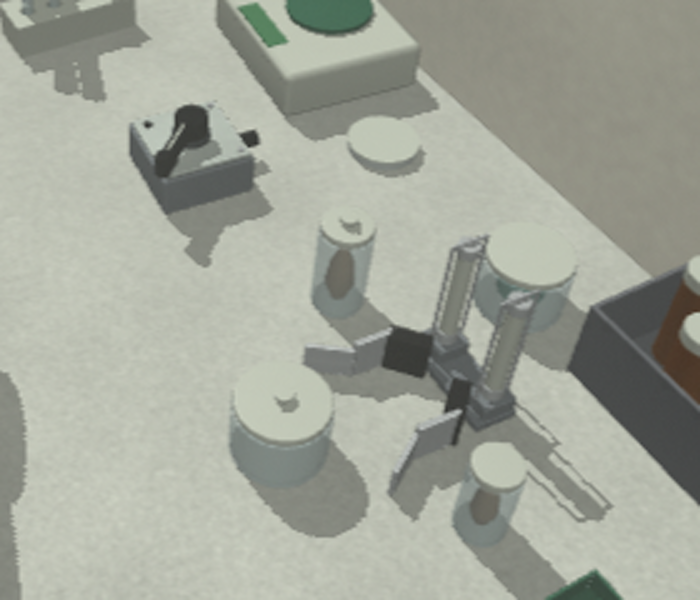

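The top view shows the isolator box around (228,178) with its lever pointing down and to the right (on) and the off stud at its lower left. The cradle mouth opens downward, with guide ends near (353,197) and (421,199). The jar knob is at about (388,220). Next I'll fit the poses.

```bash
cat > h.py <<'E'
import numpy as np, cv2
from scipy.spatial.transform import Rotation as R
from cell import status, viewer, manip, regions_of
def ray(d,uv):
    K=d["mtx"]; v=np.array([(uv[0]-K[0,2])/K[0,0],(uv[1]-K[1,2])/K[1,1],1.]); 
    return R.from_quat(d["orientation"]).as_matrix()@v
def atz(d,uv,z):
    v=ray(d,uv); p=np.array(d["xyz"]); return p+v*(z-p[2])/v[2]
def proj(d,P):
    P=np.atleast_2d(P); c=(P-d["xyz"])@R.from_quat(d["orientation"]).as_matrix()
    K=d["mtx"]; return np.c_[K[0,0]*c[:,0]/c[:,2]+K[0,2],K[1,1]*c[:,1]/c[:,2]+K[1,2]]
def rot(a): return np.array([[np.cos(a),-np.sin(a),0],[np.sin(a),np.cos(a),0],[0,0,1]])
def tri(ds,uvs):
    A=np.zeros((3,3));b=np.zeros(3)
    for d,u in zip(ds,uvs):
        v=ray(d,u);v/=np.linalg.norm(v);M=np.eye(3)-np.outer(v,v);A+=M;b+=M@d["xyz"]
    return np.linalg.solve(A,b)
E
python3 - <<'E'
from h import *
t=viewer.get_image("top"); s=viewer.get_image("side")
T=lambda u,v:(u/2.5+170,v/2.5+90); S=lambda u,v:(u/2.5+210,v/2.5+130)
print("knob top",atz(t,T(545,323),88),"side",atz(s,S(287,395),88), tri([t,s],[T(545,323),S(287,395)]))
print("lid c",atz(t,T(541,328),78), "side", atz(s,S(283,402),78))
print("hub",atz(t,T(138,207),100),"side",atz(s,S(191,120),100),tri([t,s],[T(138,207),S(191,120)]))
print("end",atz(t,T(192,271),98),"side",atz(s,S(166,160),98),tri([t,s],[T(192,271),S(166,160)]))
for p in [(93,160),(208,168),(200,287),(80,274)]: print("box",atz(t,T(*p),60))
for p in [(131,125),(188,170+0),(253,155),(208,103)]: print("boxs",atz(s,S(*p),60))
gl=[(458,268),(628,272)]
for p in gl: print("guide",atz(t,T(*p),40))
for p in [(532,62),(616,62)]: print("lamp",atz(t,T(*p),170))
for p in [(306,348),(392,480)]: print("guide s",atz(s,S(*p),40))
for p in [(472,240),(525,292)]: print("lamp s",atz(s,S(*p),170))
print("tall",atz(t,T(405,152),130),"slim",atz(t,T(707,202),100), "behind",atz(t,T(485,10),80))
E
```

```text
knob top [ 524.99558471 -217.0209523    88.        ] side [ 525.44874405 -222.32085528   88.        ] [ 527.07840165 -218.68140668   82.31403758]
lid c [ 521.9327386  -215.22884459   78.        ] side [ 522.38709798 -221.49175382   78.        ]
hub [635.11240854 182.64546515 100.        ] side [629.88776513 166.79252826 100.        ] [640.18421706 185.08025331  82.82458514]
end [571.14507856 127.67972473  98.        ] side [571.8254501  118.51328478  98.        ] [575.0247201  128.06865051  88.65044977]
box [697.40930487 236.69642325  60.        ]
box [689.8860061  117.54460573  60.        ]
box [563.889082   122.49009762  60.        ]
box [576.11533341 244.27437969  60.        ]
boxs [583.07589028 234.27140907  60.        ]
boxs [606.69969495 129.21292279  60.        ]
boxs [688.66316566 117.77325475  60.        ]
boxs [688.38958917 229.37126796  60.        ]
guide [ 591.27199564 -140.92713596   40.        ]
guide [ 588.8339382  -315.27818543   40.        ]
lamp [ 760.53452008 -195.11599911  170.        ]
lamp [ 761.25666089 -274.51276809  170.        ]
guide s [ 596.89062262 -150.08984205   40.        ]
guide s [ 583.77069647 -321.56627952   40.        ]
lamp s [ 746.53123088 -194.28911731  170.        ]
lamp s [ 747.89452081 -271.59979202  170.        ]
tall [684.02828845 -78.2017773  130.        ] slim [ 645.81757845 -378.14395178  100.        ] behind [ 858.833036   -168.79588579   80.        ]
```

```bash
cat > ov.py <<'E'
from h import *
def cradle_lines(x,y,a):
    M=rot(a); L=[]
    for sgn in (1,-1):
        L.append([(35,53*sgn,50),(-15,53*sgn,50)]); L.append([(-15,53*sgn,40),(-57,83*sgn,40)]); L.append([(-57,83*sgn,40),(-57,83*sgn,0)])
        L.append([(35,53*sgn,0),(-15,53*sgn,0),(-57,83*sgn,0)])
        n=np.array([.7071,.7071*sgn]);tt=np.array([-.7071,.7071*sgn]);c=50*n
        for z in (0,50): L.append([(*(c-20*tt),z),(*(c+20*tt),z)])
        for r in [np.linspace(0,2*np.pi,13)]: L.append([(88+9*np.cos(q),40*sgn+9*np.sin(q),170) for q in r])
        L.append([(88,40*sgn,0),(88,40*sgn,170)])
    return [np.array(l,float)@M.T+[x,y,0] for l in L]
def circ(x,y,r,z): 
    q=np.linspace(0,2*np.pi,33); return np.c_[x+r*np.cos(q),y+r*np.sin(q),0*q+z]
def box_lines(x,y,a,lev):
    M=rot(a);L=[]
    for z in (0,60): L.append([(60,60,z),(-60,60,z),(-60,-60,z),(60,-60,z),(60,60,z)])
    L=[np.array(l,float)@M.T+[x,y,0] for l in L]
    L.append(circ(x,y,21,98))
    th=a+np.radians(135)+lev
    e=np.array([x+88*np.cos(th),y+88*np.sin(th)]); L.append(circ(*e,10,98)); L.append(np.array([(x,y,98),(*e,98)]))
    return L
def draw(img,d,L,x0,y0,w,h,f,col):
    for l in L:
        p=(proj(d,l)-[x0,y0]+.5)*f-.5
        cv2.polylines(img,[np.round(p).astype(int)],False,col,1,cv2.LINE_AA)
def overlay(d,crop,f,items,name):
    x0,y0,w,h=crop
    im=np.ascontiguousarray(d["img"][y0:y0+h,x0:x0+w,::-1]); im=cv2.resize(im,None,fx=f,fy=f,interpolation=cv2.INTER_CUBIC)
    im=np.clip(im.astype(float)*1.4,0,255).astype(np.uint8)
    for L,col in items: draw(im,d,L,x0,y0,w,h,f,col)
    cv2.imwrite(name,im)
E
python3 - <<'E'
from ov import *
t=viewer.get_image("top"); s=viewer.get_image("side")
import pickle; pickle.dump((t,s),open("ts.pkl","wb"))
cr=cradle_lines(652,-231,-0.01); jar=[circ(523,-218,50,0),circ(523,-218,50,78),circ(523,-218,10,88)]
bx=box_lines(633,180,0.07,1.571)
overlay(t,(330,110,110,140),5,[(cr,(0,0,255)),(jar,(0,255,0))],"pics/o1.png")
overlay(s,(290,210,140,120),5,[(cr,(0,0,255)),(jar,(0,255,0))],"pics/o2.png")
overlay(t,(190,130,90,90),6,[(bx,(0,0,255))],"pics/o3.png")
overlay(s,(240,150,90,80),6,[(bx,(0,0,255))],"pics/o4.png")
E
```

```text
(no output)
```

View pics/o1.png

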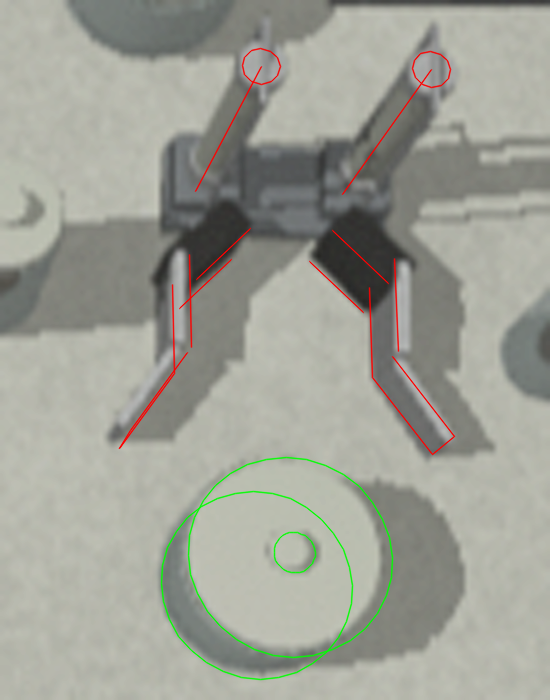

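View pics/o2.png

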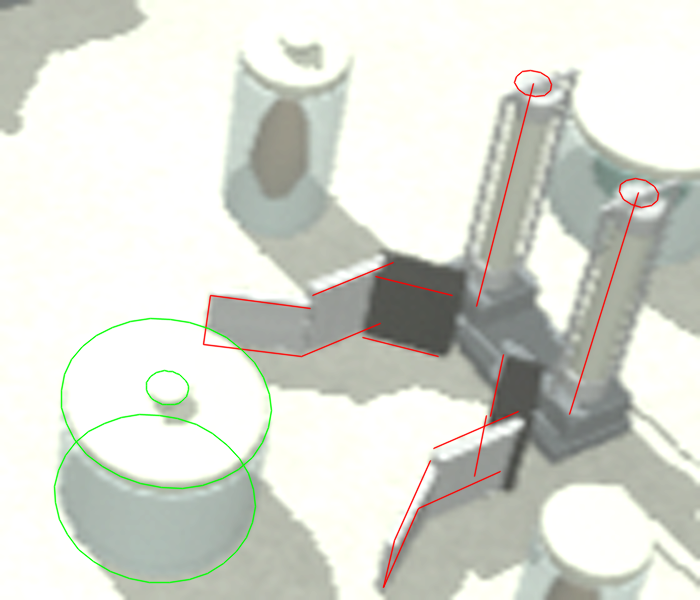

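View pics/o3.png

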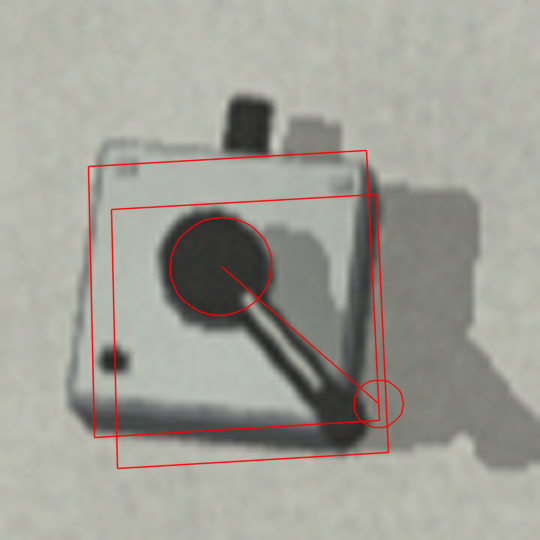

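View pics/o4.png

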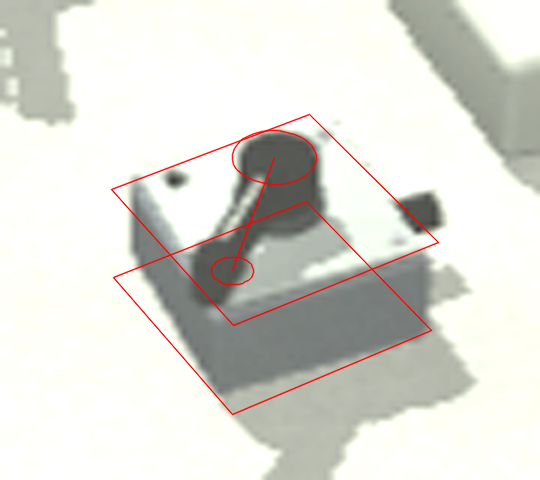

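Run:
```python
from ov import *
import pickle; t,s=pickle.load(open("ts.pkl","rb"))
from scipy.optimize import least_squares
A=np.array([(105,143),(365,160),(347,418),(74,398)])/6.+[190,130]
B=np.array([(135,185),(222,318),(432,262)])/6.+[240,150]  # left(-60,60) , front(-60,-60), right(60,-60)
def f(p,w=3):
    M=rot(p[2]);r=[]
    c=np.array([(60,60,60),(60,-60,60),(-60,-60,60),(-60,60,60)],float)@M.T+[p[0],p[1],0]
    r1=(proj(t,c)-A).ravel(); r2=(proj(s,c[[3,2,1]])-B).ravel()
    return np.concatenate([r1,r2])if w==3 else (r1 if w==1 else r2)
for w in (1,2,3):
    o=least_squares(f,[633,180,-.07],args=(w,)); print(w,o.x,np.abs(o.fun).max())
p=[631,182,-.07]
p=o.x
bx=box_lines(*p,1.571)
M=rot(p[2]); st=[circ(*( M@[-38,38,0]+[p[0],p[1],0])[:2],5,62)]
overlay(t,(190,130,90,90),6,[(bx,(0,0,255)),(st,(0,255,0))],"pics/o5.png")
overlay(s,(240,150,90,80),6,[(bx,(0,0,255)),(st,(0,255,0))],"pics/o6.png")
a=cv2.imread("pics/o5.png");b=cv2.imread("pics/o6.png");b=cv2.resize(b,(540,480));
c=np.zeros((540,1080,3),np.uint8);c[:,:540]=a;c[:480,540:]=b
cv2.imwrite("pics/o56.png",cv2.resize(c,(800,400)))
```

```text
1 [ 6.37891322e+02  1.82948891e+02 -5.82888951e-02] 1.630420879365147
2 [ 6.36315462e+02  1.72776762e+02 -7.93609234e-02] 1.6070988594839832
3 [ 6.37891046e+02  1.80851413e+02 -5.82263921e-02] 2.5244479517278933
```

View pics/o56.png

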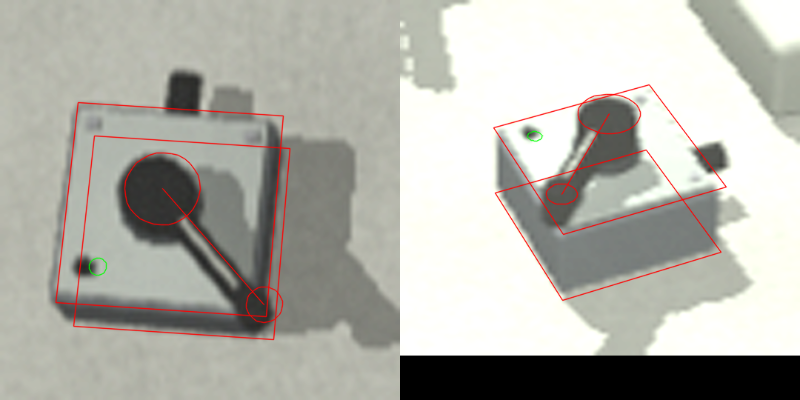

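```bash
cat >> h.py <<'E'
def st(target=None,yaw=None):
    s=status.get_state(); M=R.from_quat(s["orientation"]).as_matrix(); p=s["ee_pos"]
    print("t",round(s["clock"],2),"p",p.round(1),"F",s["ft_force"].round(1),"gap",round(s["finger_gap"],1),"j",s["joints"].round(2))
    print(M.round(3).tolist())
    if target is not None: 
        d=M.T@(np.array(target)-p)/10; print("delta tool cm",d.round(2))
    return s,M
E
python3 - <<'E'
from h import *
st([540,180,260])
E
```

```text
t 1.55 p [193.1 515.  191.6] F [-0.8  0.6  0.3] gap 85.8 j [ 1.08  0.33 -0.19  1.05  0.    1.44]
[[0.936, -0.0, 0.351], [-0.351, 0.0, 0.936], [-0.0, -1.0, 0.0]]
delta tool cm [ 44.24  -6.84 -19.19]
```

Emit:
carry_out(deltas=[[[0, 0, 0], -0.18, 0.2], [[0, 0, 0], -0.18, 0.2], [[4, -1, -4], 0, 0.2], [[4, -1, -4], 0, 0.2], [[4, -1, -4], 0, 0.2], [[4, -1, -4], 0, 0.2], [[4, -1, -4], 0, 0.2], [[4, -1, -4], 0, 0.2]])

```text
clock: 2.55
ee_pos: [434.6, 273.9, 252.1]
orientation: [-0.707, -0.001, 0.0, 0.707]
ft_force: [0.5, -0.1, -0.6]
finger_gap: 51.3
```

Run:
```python
from h import *
st([530,180,250])
d=viewer.get_image("wrist"); cv2.imwrite("pics/w1.png",d["img"][:,:,::-1])
```

```text
t 2.55 p [434.6 273.9 252.1] F [ 0.5 -0.1 -0.6] gap 51.3 j [ 0.42  0.22 -0.18  1.17  0.    0.42]
[[1.0, 0.001, -0.001], [0.001, 0.0, 1.0], [0.001, -1.0, 0.0]]
delta tool cm [ 9.52  0.22 -9.4 ]
```

View pics/w1.png

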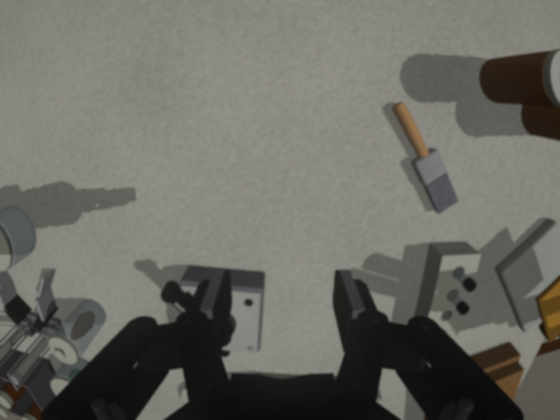

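Emit:
carry_out(deltas=[[[4, 0, -2], 0, 0.2], [[4, 0, -2], 0, 0.2], [[4, 0, -2], 0, 0.2], [[4, 0, -2], 0, 0.2], [[4, 0, -2], 0, 0.2], [[4, 0, -2], 0, 0.2], [[1, 0, 0], 0, 0.2], [[0, 0, 0], 0, 0.2]])

```text
clock: 3.6
ee_pos: [683.9, 155.3, 250.5]
orientation: [0.707, -0.0, -0.001, -0.707]
ft_force: [-0.2, -1.0, 0.1]
finger_gap: 51.5
```

```bash
cat >> h.py <<'E'
def fray(d,uv):
    K=d["mtx"]; v=np.array([uv[0]-K[0,2],uv[1]-K[1,2]]); r=np.linalg.norm(v); th=r/K[0,0]
    c=np.array([v[0]/r*np.sin(th),v[1]/r*np.sin(th),np.cos(th)]) if r>0 else np.array([0,0,1.])
    return R.from_quat(d["orientation"]).as_matrix()@c
def fatz(d,uv,z):
    v=fray(d,uv); p=np.array(d["xyz"]); return p+v*(z-p[2])/v[2]
def fproj(d,P):
    P=np.atleast_2d(P); c=(P-d["xyz"])@R.from_quat(d["orientation"]).as_matrix()
    K=d["mtx"]; rr=np.hypot(c[:,0],c[:,1]); th=np.arctan2(rr,c[:,2])
    return np.c_[K[0,2]+K[0,0]*th*c[:,0]/rr,K[1,2]+K[0,0]*th*c[:,1]/rr]
E
python3 - <<'E'
from h import *
import pickle
s,M=st()
d=viewer.get_image("wrist"); cv2.imwrite("pics/w2.png",d["img"][:,:,::-1]); pickle.dump(d,open("w2.pkl","wb"))
print(d["xyz"],d["orientation"])
for l in ["lever","lever_end","isolator_axis","jar_mid","cradle"]:
    print(l,[(round(x["score"],2),np.round(x["uv"]).tolist(),int(x["region"].sum())) for x in regions_of(l,"wrist")[:2]])
E
```

```text
t 3.6 p [683.9 155.3 250.5] F [-0.2 -1.   0.1] gap 51.5 j [0.12 0.61 0.4  1.37 0.   0.12]
[[1.0, -0.001, -0.0], [0.0, -0.0, 1.0], [-0.001, -1.0, -0.0]]
[599.2191557  155.31340317 432.45043226] [0.69757507 0.6973021  0.11649765 0.11656372]
lever [(0.76, [299.0, 133.0], 2237), (0.31, [505.0, 27.0], 1280)]
lever_end [(0.92, [296.0, 130.0], 2327)]
isolator_axis [(0.69, [26.0, 202.0], 6229), (0.58, [304.0, 141.0], 10597)]
jar_mid [(0.81, [30.0, 79.0], 4052)]
cradle []
```

View pics/w2.png

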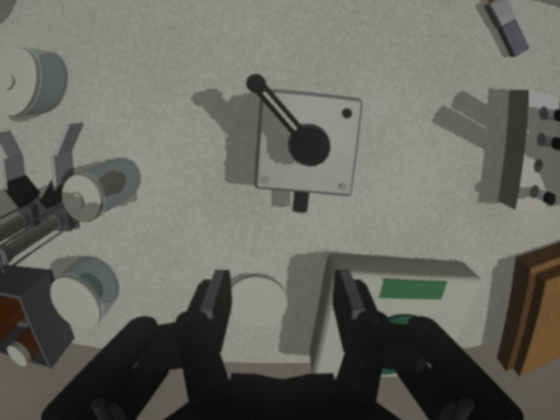

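The wrist view shows the box top corners near (262,90), (362,99), (352,195) and (256,188). The hub is at (309,145), the lever end at (257,84) and the off stud at (347,113).

Run:
```python
from h import *
import pickle
d=pickle.load(open("w2.pkl","rb"))
P=[fatz(d,u,60) for u in [(262,90),(362,99),(352,195),(256,188)]]
for p in P: print(p.round(1))
print("mean",np.mean(P,0))
for z in (98,110): print("hub",fatz(d,(309,145),z).round(1))
e=fatz(d,(257,84),98);print("end",e.round(1), "stud",fatz(d,(347,113),62).round(1))
h=fatz(d,(309,145),102); print(np.linalg.norm((e-h)[:2]),np.degrees(np.arctan2(*(e-h)[1::-1])))
print("knob",fatz(d,(10,82),88))
```

```text
[576.9 133.   60. ]
[584.7 246.9  60. ]
[699.3 239.7  60. ]
[691.  124.7  60. ]
mean [637.97121946 186.06432737  60.        ]
hub [635.9 183.2  98. ]
hub [634.6 182.2 110. ]
end [572.8 130.3  98. ] stud [601.9 229.2  62. ]
81.7308200614901 -139.9980606686315
knob [ 525.72465567 -209.89297002   88.        ]
```

Emit:
carry_out(deltas=[[[-3.8, 0, -0.9], 0, 0.2], [[-3.8, 0, -0.9], 0, 0.2], [[-3.8, 0, -0.9], 0, 0.2], [[0, 3, 0], 0, 0.2], [[0, 4, 0], 0, 0.2], [[0, 3, 0], 0, 0.2], [[0, 0, 0], 0, 0.2], [[0, 0, 0], 0, 0.2]])

```text
clock: 4.9
ee_pos: [570.3, 128.7, 153.1]
orientation: [-0.707, -0.001, -0.0, 0.707]
ft_force: [1.1, 0.5, -0.4]
finger_gap: 51.4
```

Run:
```python
from h import *
import pickle
s,M=st([571,127,75])
d=viewer.get_image("wrist"); cv2.imwrite("pics/w3.png",d["img"][:,:,::-1])
```

```text
t 4.9 p [570.3 128.7 153.1] F [ 1.1  0.5 -0.4] gap 51.4 j [ 0.1   0.42 -0.16  0.99  0.    0.09]
[[1.0, 0.002, -0.002], [0.002, 0.0, 1.0], [0.002, -1.0, 0.0]]
delta tool cm [ 0.06  7.81 -0.17]
```

View pics/w3.png

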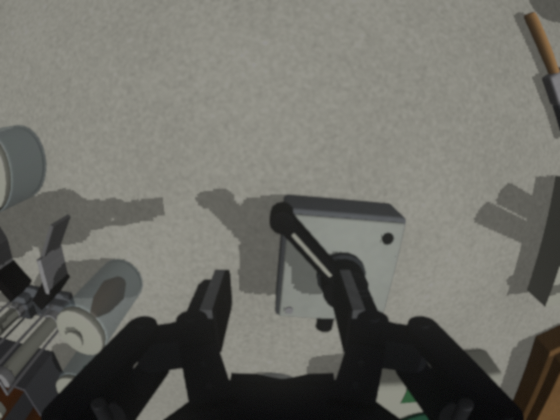

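The lever end at (282,215) is centred between the fingers, so I'm descending to straddle it.

Emit:
carry_out(deltas=[[[0, 2, 0], 0, 0.2], [[0, 2, 0], 0, 0.2], [[0, 2, 0], 0, 0.2], [[0, 1.7, 0], 0, 0.2], [[0, 0, 0], 0, 0.2], [[0, 0, 0], 0, 0.2], [[0, 0, 0], 0, 0.2], [[0, 0, 0], 0, 0.2]])

```text
clock: 5.95
ee_pos: [570.1, 128.5, 75.2]
orientation: [-0.707, -0.001, 0.0, 0.707]
ft_force: [1.6, 0.3, 0.1]
finger_gap: 51.4
```

Run:
```python
from h import *
s,M=st()
c=np.array([637.5,185]);
for a in [221,206,191,176,161,146,131]:
    r=np.radians(a); e=c+86*np.array([np.cos(r),np.sin(r)]); print(a,e.round(1),"tcp y for finger contact push +y", (e[1]-10+25.6).round(1))
```

```text
t 5.95 p [570.1 128.5  75.2] F [1.6 0.3 0.1] gap 51.4 j [ 0.1   0.49 -0.26  0.82 -0.    0.09]
[[1.0, 0.001, -0.001], [0.001, 0.0, 1.0], [0.001, -1.0, 0.0]]
221 [572.6 128.6] tcp y for finger contact push +y 144.2
206 [560.2 147.3] tcp y for finger contact push +y 162.9
191 [553.1 168.6] tcp y for finger contact push +y 184.2
176 [551.7 191. ] tcp y for finger contact push +y 206.6
161 [556.2 213. ] tcp y for finger contact push +y 228.6
146 [566.2 233.1] tcp y for finger contact push +y 248.7
131 [581.1 249.9] tcp y for finger contact push +y 265.5
```

Emit:
carry_out(deltas=[[[0, 0, 0.8], 0, 0.2], [[0, 0, 0.7], 0, 0.2], [[-0.5, 0, 0.9], 0, 0.2], [[-0.5, 0, 1.0], 0, 0.2], [[-0.4, 0, 1.0], 0, 0.2], [[-0.4, 0, 1.1], 0, 0.2], [[0, 0, 1.1], 0, 0.2], [[0, 0, 1.2], 0, 0.2]])

```text
clock: 6.95
ee_pos: [551.7, 207.2, 74.7]
orientation: [-0.707, -0.001, 0.0, 0.707]
ft_force: [-0.3, -0.1, 0.5]
finger_gap: 51.1
```

Emit:
carry_out(deltas=[[[0.2, 0, 1.1], 0, 0.2], [[0.2, 0, 1.1], 0, 0.2], [[0.5, 0, 1.0], 0, 0.2], [[0.5, 0, 1.0], 0, 0.2], [[0.7, 0, 0.8], 0, 0.2], [[0.6, 0, 0.5], 0, 0.2], [[0, 0, 0], 0, 0.2], [[0, 0, 0], 0, 0.2]])

```text
clock: 7.95
ee_pos: [578.2, 261.1, 74.4]
orientation: [0.707, 0.0, -0.001, -0.707]
ft_force: [-0.4, 0.5, 0.4]
finger_gap: 51.1
```

Run:
```python
from h import *
s,M=st()
d=viewer.get_image("wrist"); cv2.imwrite("pics/w4.png",d["img"][:,:,::-1])
d=viewer.get_image("side"); cv2.imwrite("pics/s4.png",cv2.resize(d["img"][130:250,200:360,::-1],None,fx=4,fy=4))
```

```text
t 7.95 p [578.2 261.1  74.4] F [-0.4  0.5  0.4] gap 51.1 j [ 0.31  0.57 -0.12  0.88 -0.    0.31]
[[1.0, -0.001, -0.001], [0.001, -0.0, 1.0], [-0.001, -1.0, -0.0]]
```

View pics/w4.png

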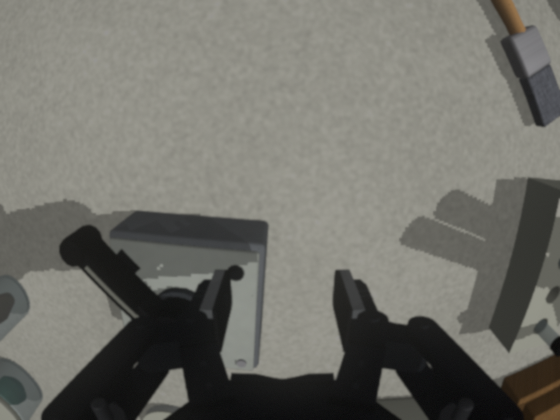

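View pics/s4.png

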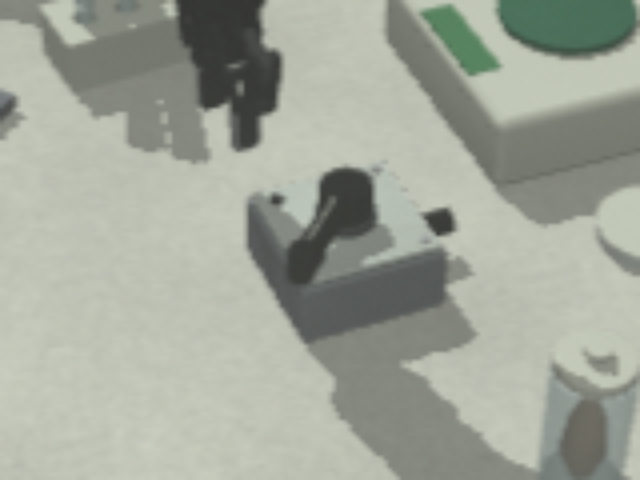

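Run:
```python
from h import *
s,M=st()
p=s["ee_pos"]
w=viewer.get_image("wrist"); sd=viewer.get_image("side"); tp=viewer.get_image("top")
for g in (-25.6,0,25.6):
    q=p+[0,g,0]; print(g,"wrist",fproj(w,q).round(0),"side",proj(sd,q).round(0),(proj(sd,q)-[200,130])*4,"top",proj(tp,q).round(0))
e=[571.5,127.5,98]; print("end pred wrist",fproj(w,e),"side",(proj(sd,e)-[200,130])*4,"top",proj(tp,e))
cv2.imwrite("pics/t5.png",cv2.resize(tp["img"][110:240,150:300,::-1],None,fx=4,fy=4))
```

```text
t 8.05 p [578.2 261.1  74.6] F [ 0.9 -0.  -0.3] gap 51.5 j [ 0.31  0.57 -0.12  0.88 -0.    0.31]
[[1.0, -0.0, -0.001], [0.001, -0.0, 1.0], [-0.0, -1.0, -0.0]]
-25.6 wrist [[241. 251.]] side [[261. 177.]] [[242.81127587 186.21641427]] top [[204. 197.]]
0 wrist [[282. 251.]] side [[257. 172.]] [[228.38083122 167.47266359]] top [[194. 197.]]
25.6 wrist [[323. 251.]] side [[254. 167.]] [[214.2767835  149.15287092]] top [[184. 197.]]
end pred wrist [[ 70.87478595 252.17786293]] side [[299.46372309 248.74115148]] top [[246.87757207 198.2595112 ]]
```

View pics/t5.png

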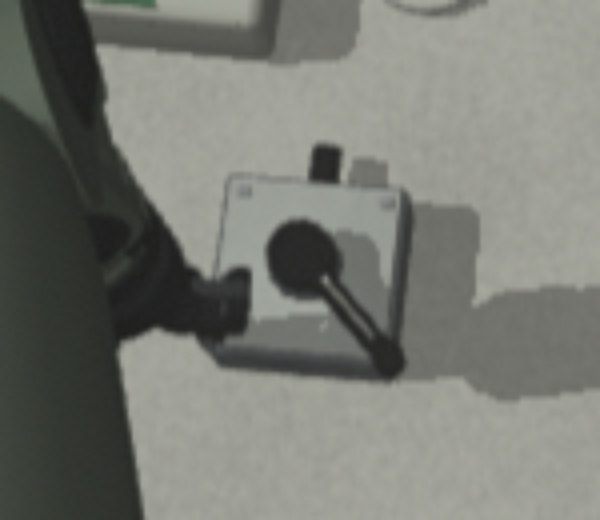

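Run:
```python
from h import *
s,M=st(); p=s["ee_pos"]
w=viewer.get_image("wrist"); sd=viewer.get_image("side"); tp=viewer.get_image("top")
for dx in (-11,0,11):
  for dz in (0,10,20,30):
    q=p+[dx,-25.6,dz]; print(dx,dz,"wrist",fproj(w,q).round(0),fproj(w,p+[dx,-39,dz]).round(0),"side",((proj(sd,q)-[200,130])*4).round(),((proj(sd,p+[dx,-39,dz])-[200,130])*4).round())
cv2.imwrite("pics/w6.png",cv2.resize(np.clip(w["img"][220:360,130:430,::-1].astype(float)*2.5,0,255).astype(np.uint8),None,fx=2.6,fy=2.6))
cv2.imwrite("pics/s6.png",cv2.resize(np.clip(sd["img"][120:200,220:320,::-1].astype(float)*1.5,0,255).astype(np.uint8),None,fx=6,fy=6))
```

```text
t 8.2 p [578.3 261.2  74.7] F [0.1 0.3 0.2] gap 51.2 j [ 0.31  0.57 -0.12  0.88 -0.    0.31]
[[1.0, -0.0, -0.001], [0.001, -0.0, 1.0], [-0.0, -1.0, -0.0]]
-11 0 wrist [[240. 234.]] [[218. 234.]] side [[230. 190.]] [[238. 200.]]
-11 10 wrist [[238. 241.]] [[215. 241.]] side [[230. 180.]] [[237. 190.]]
-11 20 wrist [[235. 248.]] [[212. 248.]] side [[229. 170.]] [[237. 180.]]
-11 30 wrist [[233. 256.]] [[208. 256.]] side [[229. 159.]] [[237. 169.]]
0 0 wrist [[241. 251.]] [[219. 251.]] side [[243. 186.]] [[251. 196.]]
0 10 wrist [[239. 258.]] [[217. 258.]] side [[243. 176.]] [[250. 186.]]
0 20 wrist [[237. 266.]] [[213. 265.]] side [[242. 165.]] [[250. 175.]]
0 30 wrist [[234. 274.]] [[210. 274.]] side [[242. 155.]] [[250. 165.]]
11 0 wrist [[242. 267.]] [[221. 266.]] side [[256. 182.]] [[264. 192.]]
11 10 wrist [[240. 274.]] [[218. 274.]] side [[256. 172.]] [[263. 182.]]
11 20 wrist [[238. 283.]] [[215. 282.]] side [[256. 161.]] [[263. 171.]]
11 30 wrist [[236. 292.]] [[212. 291.]] side [[255. 151.]] [[263. 161.]]
```

View pics/w6.png

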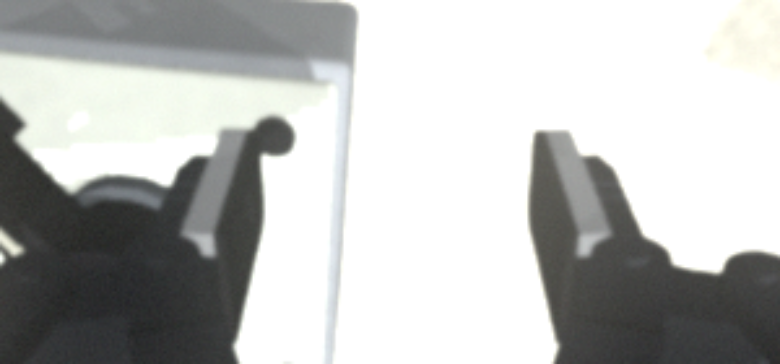

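View pics/s6.png

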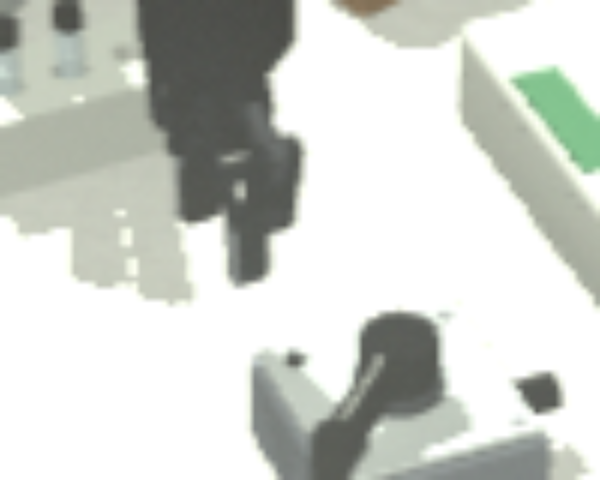

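Emit:
carry_out(deltas=[[[0, -4, 3], 0, -1], [[0, 0, 3], 0, -1], [[0, 0, 0], 0, -1], [[0, 0, 0], 0, -1], [[0, 0, 0], 0, -1], [[0, 0, 0], 0, -1], [[0, 0, 0], 0, -1], [[0, 0, 0], 0, -1]])

```text
clock: 9.35
ee_pos: [578.4, 321.2, 114.6]
orientation: [0.707, 0.0, -0.0, -0.707]
ft_force: [0.3, 0.0, -0.1]
finger_gap: 0.2
```

Run:
```python
from h import *
s,M=st(); p=s["ee_pos"]; print(manip.grasp_offset)
w=viewer.get_image("wrist"); sd=viewer.get_image("side"); tp=viewer.get_image("top")
for dx in (-11,0):
  for dz in (0,10,20,30,40):
    q=p+[dx,0,dz]; print(dx,dz,"wrist",((fproj(w,q)-[130,220])*2.6).round(0),"side",((proj(sd,q)-[200,100])*6).round())
cv2.imwrite("pics/w7.png",cv2.resize(np.clip(w["img"][220:360,130:430,::-1].astype(float)*2.5,0,255).astype(np.uint8),None,fx=2.6,fy=2.6))
cv2.imwrite("pics/s7.png",cv2.resize(np.clip(sd["img"][100:200,200:320,::-1].astype(float)*1.5,0,255).astype(np.uint8),None,fx=6,fy=6))
```

```text
t 9.35 p [578.4 321.2 114.6] F [ 0.3  0.  -0.1] gap 0.2 j [0.4  0.59 0.02 1.   0.   0.39]
[[1.0, -0.0, -0.001], [0.001, -0.0, 1.0], [-0.0, -1.0, -0.0]]
18.700000000000003
-11 0 wrist [[395.  38.]] side [[272. 312.]]
-11 10 wrist [[395.  55.]] side [[271. 296.]]
-11 20 wrist [[395.  74.]] side [[270. 280.]]
-11 30 wrist [[395.  94.]] side [[270. 264.]]
-11 40 wrist [[395. 117.]] side [[269. 248.]]
0 0 wrist [[395.  81.]] side [[291. 306.]]
0 10 wrist [[395.  99.]] side [[291. 290.]]
0 20 wrist [[395. 120.]] side [[290. 274.]]
0 30 wrist [[395. 142.]] side [[289. 258.]]
0 40 wrist [[395. 167.]] side [[289. 242.]]
```

View pics/w7.png

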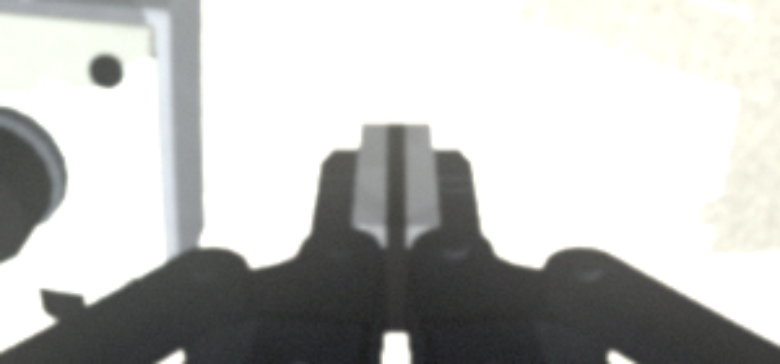

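View pics/s7.png

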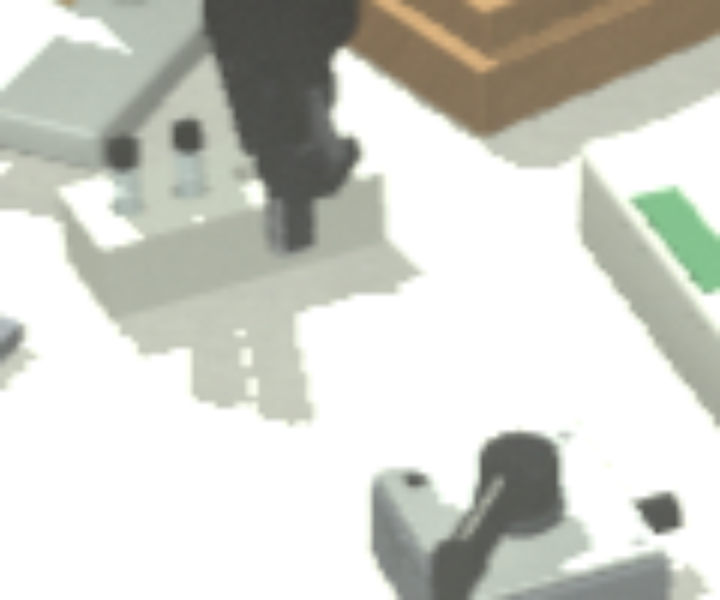

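Emit:
carry_out(deltas=[[[0, 3, 0], 0, -1], [[0, 3, 0], 0, -1], [[0, 3, 0], 0, -1], [[0, 1, 0], 0, -1], [[0, 0.5, 0], 0, -1], [[0, 0.5, 0], 0, -1], [[0, 0.5, 0], 0, -1], [[0, 0, 0], 0, -1]])

```text
clock: 10.5
ee_pos: [578.4, 321.5, -0.3]
orientation: [-0.707, -0.0, 0.0, 0.707]
ft_force: [-0.1, 0.4, -0.2]
finger_gap: 0.0
```

Run:
```python
from h import *
s,M=st(); p=s["ee_pos"]
w=viewer.get_image("wrist"); sd=viewer.get_image("side")
cv2.imwrite("pics/s8.png",cv2.resize(np.clip(sd["img"][100:200,200:320,::-1].astype(float)*1.5,0,255).astype(np.uint8),None,fx=6,fy=6))
cv2.imwrite("pics/w8.png",w["img"][:,:,::-1])
```

```text
t 10.5 p [ 5.784e+02  3.215e+02 -3.000e-01] F [-0.1  0.4 -0.2] gap 0.0 j [ 0.4   0.7  -0.1   0.77 -0.    0.39]
[[1.0, 0.0, -0.001], [0.001, 0.0, 1.0], [0.0, -1.0, 0.0]]
```

View pics/s8.png

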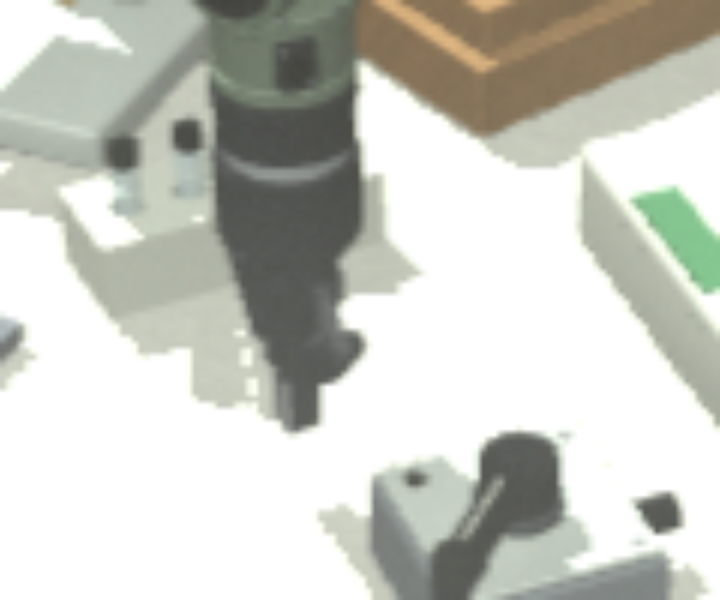

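View pics/w8.png

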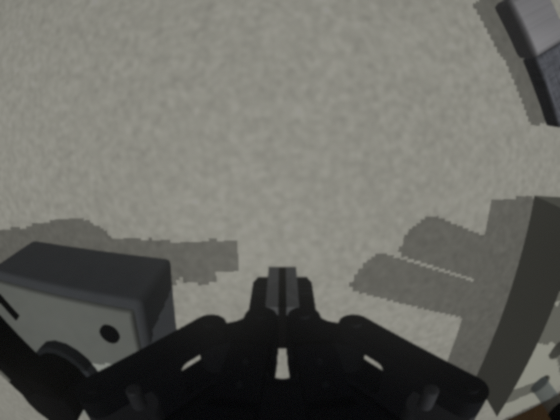

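No contact at a reported z of 0, and the finger's shadow is still separate from the tip. The real fingertips are therefore well above the reported TCP. I'll go down gently until I feel contact so I can calibrate this.

Emit:
carry_out(deltas=[[[0, 1, 0], 0, -1], [[0, 1, 0], 0, -1], [[0, 0, 0], 0, -1], [[0, 0.2, 0], 0, -1], [[0, 0.2, 0], 0, -1], [[0, 0.2, 0], 0, -1], [[0, 0.2, 0], 0, -1], [[0, 0, 0], 0, -1]])

```text
clock: 11.6
ee_pos: [578.3, 321.4, -28.6]
orientation: [0.707, 0.0, -0.001, -0.707]
ft_force: [0.2, -0.7, -0.3]
finger_gap: -0.5
```

Emit:
carry_out(deltas=[[[0, 0.2, 0], 0, -1], [[0, 0.2, 0], 0, -1], [[0, 0.2, 0], 0, -1], [[0, 0.1, 0], 0, -1], [[0, 0, 0], 0, -1], [[0, 0, 0], 0, -1], [[0, 0, 0], 0, -1], [[0, 0, 0], 0, -1]])

```text
clock: 12.6
ee_pos: [578.4, 321.4, -35.4]
orientation: [-0.707, -0.0, 0.0, 0.707]
ft_force: [0.2, 0.2, -0.6]
finger_gap: 0.0
```

Emit:
carry_out(deltas=[[[0, 0.2, 0], 0, -1], [[0, 0.2, 0], 0, -1], [[0, 0, 0], 0, -1], [[0, 0, 0], 0, -1], [[0, 0, 0], 0, -1], [[0, 0, 0], 0, -1], [[0, 0, 0], 0, -1], [[0, 0, 0], 0, -1]])

```text
clock: 13.6
ee_pos: [578.4, 321.5, -39.4]
orientation: [0.707, 0.0, -0.0, -0.707]
ft_force: [0.3, -0.1, 0.1]
finger_gap: 0.2
```

Run:
```python
from h import *
s,M=st(); p=s["ee_pos"]
w=viewer.get_image("wrist"); 
cv2.imwrite("pics/w9.png",w["img"][:,:,::-1])
```

```text
t 13.6 p [578.4 321.5 -39.4] F [ 0.3 -0.1  0.1] gap 0.2 j [ 0.4   0.74 -0.13  0.7  -0.    0.39]
[[1.0, -0.0, -0.001], [0.001, -0.0, 1.0], [-0.0, -1.0, -0.0]]
```

View pics/w9.png

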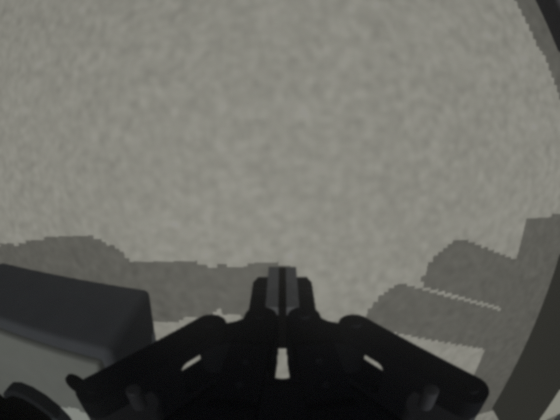

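Emit:
carry_out(deltas=[[[0, 0.2, 0], 0, -1], [[0, 0, 0], 0, -1], [[0, 0.2, 0], 0, -1], [[0, 0, 0], 0, -1], [[0, 0, 0], 0, -1], [[0, 0, 0], 0, -1], [[0, 0, 0], 0, -1], [[0, 0, 0], 0, -1]])

```text
clock: 14.65
ee_pos: [578.6, 321.6, -39.7]
orientation: [-0.707, -0.001, 0.0, 0.707]
ft_force: [-7.5, -4.6, 23.1]
finger_gap: 0.1
```

Contact comes at a reported z of about -39.5, so the tips are 39 mm above the reported TCP when shut. I'll allow for that from here on and go back to the lever.

Emit:
carry_out(deltas=[[[0, -5.1, 0], 0, -1], [[0, -5.1, 0], 0, 0.2], [[0, -5.1, 0], 0, 0.2], [[-0.2, 0, -4.8], 0, 0.2], [[-0.2, 0, -4.8], 0, 0.2], [[-0.2, 0, -4.9], 0, 0.2], [[-0.1, 0, -4.9], 0, 0.2], [[0, 0, 0], 0, 0.2]])

```text
clock: 15.65
ee_pos: [571.6, 124.3, 109.7]
orientation: [0.707, -0.001, 0.001, -0.707]
ft_force: [-0.0, 0.4, -0.4]
finger_gap: 51.1
```

Run:
```python
from h import *
s,M=st([571,127,31]); p=s["ee_pos"]
w=viewer.get_image("wrist"); 
cv2.imwrite("pics/w10.png",w["img"][:,:,::-1])
print(fproj(w,[571,127,98]),fproj(w,p+[-11,0,45]))
```

```text
t 15.65 p [571.6 124.3 109.7] F [-0.   0.4 -0.4] gap 51.1 j [ 0.09  0.45 -0.22  0.9  -0.    0.09]
[[1.0, -0.0, 0.004], [-0.004, -0.001, 1.0], [-0.0, -1.0, -0.001]]
delta tool cm [-0.06  7.87  0.27]
[[286.07390678 242.57103874]] [[281.82609554 270.01420365]]
```

View pics/w10.png

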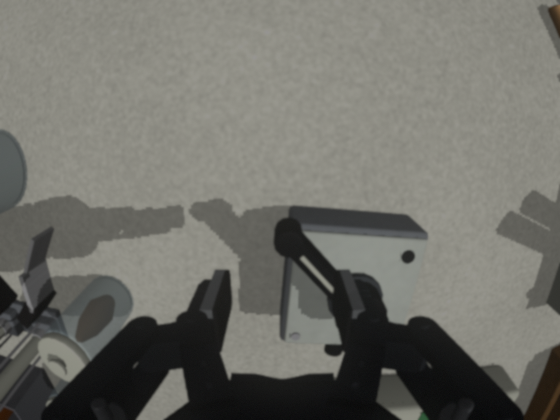

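Emit:
carry_out(deltas=[[[0, 2, 0.1], 0, 0.2], [[0, 2, 0.1], 0, 0.2], [[0, 2, 0], 0, 0.2], [[0, 1.8, 0], 0, 0.2], [[0, 0, 0], 0, 0.2], [[0, 0, 0], 0, 0.2], [[0, 0, 0], 0, 0.2], [[0, 0, 0], 0, 0.2]])

```text
clock: 16.7
ee_pos: [572.2, 129.6, 32.3]
orientation: [-0.707, -0.001, 0.0, 0.707]
ft_force: [0.2, -0.2, -0.3]
finger_gap: 50.8
```

Run:
```python
from h import *
s,M=st([571,127,31]); p=s["ee_pos"]
w=viewer.get_image("wrist"); 
cv2.imwrite("pics/w11.png",w["img"][:,:,::-1])
```

```text
t 16.7 p [572.2 129.6  32.3] F [ 0.2 -0.2 -0.3] gap 50.8 j [ 0.1   0.54 -0.3   0.73  0.    0.1 ]
[[1.0, 0.001, -0.001], [0.001, 0.0, 1.0], [0.001, -1.0, 0.0]]
delta tool cm [-0.12  0.13 -0.26]
```

View pics/w11.png

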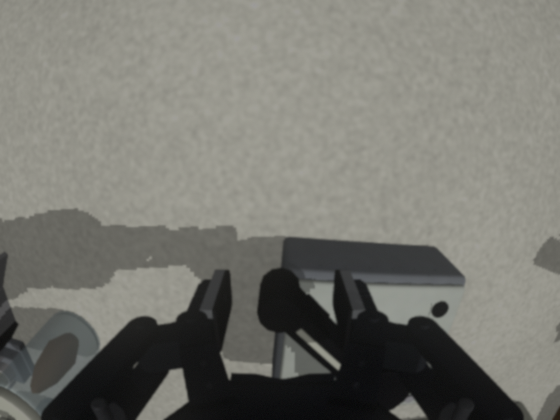

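The stub is now between the fingers at about (278,300). I'll swing it to off.

Emit:
carry_out(deltas=[[[0, 0, 0.7], 0, 0.2], [[-0.2, 0, 0.7], 0, 0.2], [[-0.5, 0, 0.9], 0, 0.2], [[-0.5, 0, 1.0], 0, 0.2], [[-0.5, 0, 1.0], 0, 0.2], [[-0.4, 0, 1.1], 0, 0.2], [[0, 0, 1.1], 0, 0.2], [[0, 0, 1.2], 0, 0.2]])

```text
clock: 17.75
ee_pos: [548.8, 206.4, 31.0]
orientation: [0.708, -0.001, -0.001, -0.707]
ft_force: [-1.7, -1.4, -0.4]
finger_gap: 51.2
```

Emit:
carry_out(deltas=[[[0.2, 0, 1.1], 0, 0.2], [[0.2, 0, 1.1], 0, 0.2], [[0.5, 0, 1.0], 0, 0.2], [[0.5, 0, 1.0], 0, 0.2], [[0.7, 0, 0.8], 0, 0.2], [[0.6, 0, 0.5], 0, 0.2], [[0, 0, 0], 0, 0.2], [[0, 0, 0], 0, 0.2]])

```text
clock: 18.75
ee_pos: [577.0, 261.1, 31.3]
orientation: [0.707, -0.0, -0.001, -0.707]
ft_force: [-1.6, -1.7, 0.8]
finger_gap: 51.2
```

Run:
```python
from h import *
s,M=st(); p=s["ee_pos"]
w=viewer.get_image("wrist"); 
cv2.imwrite("pics/w12.png",w["img"][:,:,::-1])
```

```text
t 18.75 p [577.  261.1  31.3] F [-1.6 -1.7  0.8] gap 51.2 j [ 0.31  0.62 -0.16  0.79 -0.    0.31]
[[1.0, -0.001, -0.001], [0.001, -0.0, 1.0], [-0.001, -1.0, -0.0]]
```

View pics/w12.png

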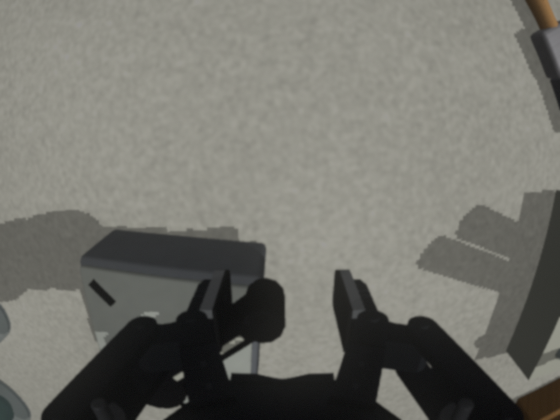

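The lever is off: the stub is between the fingers at (262,310) and the "on" bar at (103,292) is uncovered. I'll lift and move to the jar.

Emit:
carry_out(deltas=[[[0, -4, -0.8], 0, 0.2], [[0, -5, 0], 0, 0.2], [[-1.8, 0, -5.6], 0, 0.2], [[-1.8, 0, -5.6], 0, 0.2], [[-1.8, 0, -5.6], 0, 0.2], [[-1.8, 0, -5.6], 0, 0.2], [[-1.8, 0, -5.6], 0, 0.2], [[-1.8, 0, -5.6], 0, 0.2]])

```text
clock: 19.8
ee_pos: [470.2, -84.7, 122.2]
orientation: [0.707, 0.001, 0.001, -0.707]
ft_force: [0.8, -0.2, -0.3]
finger_gap: 51.0
```

Emit:
carry_out(deltas=[[[-1.2, 0, -4.2], 0, 0.2], [[-1.2, 0, -4.2], 0, 0.2], [[-1.2, 0, -4.0], 0, 0.2], [[0, 0, 0], 0, 0.2], [[0, 0, 0], 0, 0.2], [[0, 0, 0], 0, 0.2], [[0, 0, 0], 0, 0.2], [[0, 0, 0], 0, 0.2]])

```text
clock: 20.8
ee_pos: [434.2, -206.1, 121.6]
orientation: [0.707, 0.001, -0.001, -0.707]
ft_force: [-0.5, 0.1, 0.4]
finger_gap: 51.1
```

Run:
```python
from h import *
import pickle
s,M=st(); p=s["ee_pos"]
w=viewer.get_image("wrist"); pickle.dump(w,open("w13.pkl","wb"))
cv2.imwrite("pics/w13.png",w["img"][:,:,::-1])
t=viewer.get_image("top")
cv2.imwrite("pics/t13.png",cv2.resize(t["img"][110:260,170:470,::-1],None,fx=2.6,fy=2.6))
```

```text
t 20.8 p [ 434.2 -206.1  121.6] F [-0.5  0.1  0.4] gap 51.1 j [-0.6   0.26 -0.48  0.83  0.   -0.6 ]
[[1.0, 0.0, -0.002], [0.002, -0.0, 1.0], [0.0, -1.0, -0.0]]
```

View pics/w13.png

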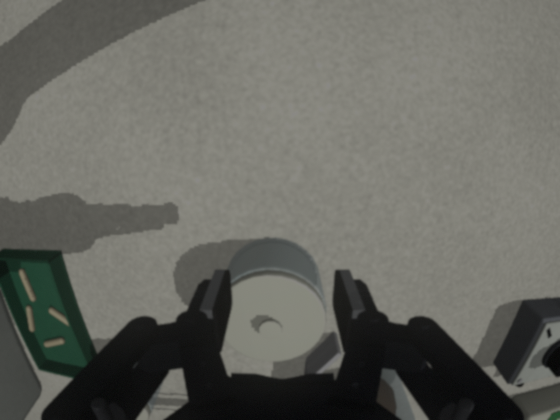

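View pics/t13.png

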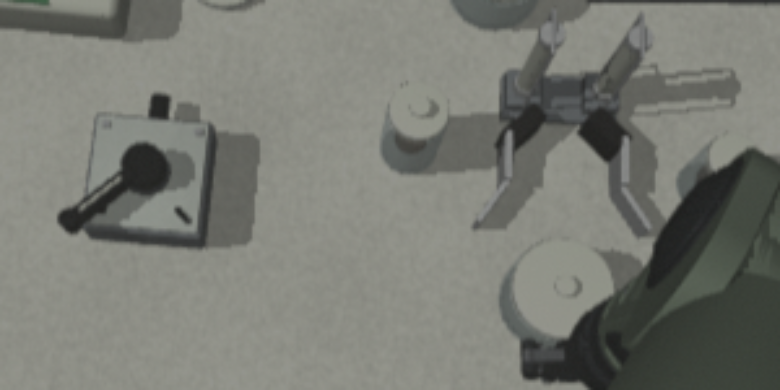

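The lever now lies over the off stud. In the wrist view the jar's knob is at (267,324), and its base front edge is near (275,240).

Run:
```python
from h import *
import pickle
w=pickle.load(open("w13.pkl","rb"))
print(w["xyz"])
print("knob",fatz(w,(267,322),88),"base front",fatz(w,(275,240),0), "lid front",fatz(w,(277,272),78))
print("lid L/R",fatz(w,(222,318),78),fatz(w,(327,315),78))
```

```text
[ 349.3204969  -206.31956115  303.4304873 ]
knob [ 514.95526084 -218.28630404   88.        ] base front [ 478.70649221 -213.09140845    0.        ] lid front [ 472.90146703 -209.96568144   78.        ]
lid L/R [ 519.48827047 -257.77604516   78.        ] [ 515.55471411 -167.54074374   78.        ]
```

Emit:
carry_out(deltas=[[[0, 3.5, -0.5], 0, 0.2], [[0, 3.5, -0.5], 0, 0.2], [[0, 3.5, 0], 0, 0.2], [[0, 3.4, 0], 0, 0.2], [[0, 0, 0], 0, 0.2], [[0, 0, 0], 0, 0.2], [[0, 0, 0], 0, 0.2], [[0, 0, 0], 0, 0.2]])

```text
clock: 21.9
ee_pos: [434.9, -217.3, -16.3]
orientation: [0.708, 0.001, 0.0, -0.707]
ft_force: [-0.4, 0.0, -1.1]
finger_gap: 51.0
```

Run:
```python
from h import *
s,M=st()
w=viewer.get_image("wrist"); cv2.imwrite("pics/w14.png",w["img"][:,:,::-1])
t=viewer.get_image("side")
cv2.imwrite("pics/s14.png",cv2.resize(t["img"][190:390,210:460,::-1],None,fx=3,fy=3))
```

```text
t 21.9 p [ 434.9 -217.3  -16.3] F [-0.4  0.  -1.1] gap 51.0 j [-0.62  0.46 -0.61  0.49 -0.   -0.62]
[[1.0, 0.002, -0.001], [0.001, -0.001, 1.0], [0.002, -1.0, -0.001]]
```

View pics/w14.png

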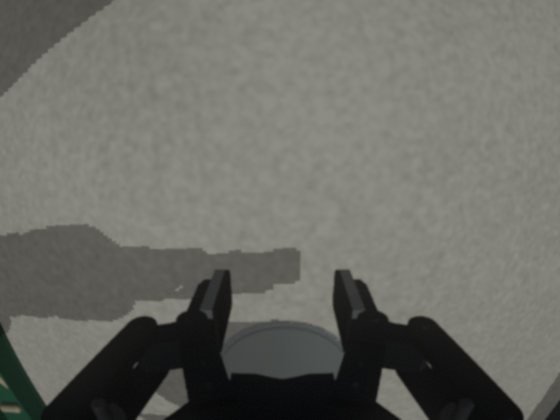

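View pics/s14.png

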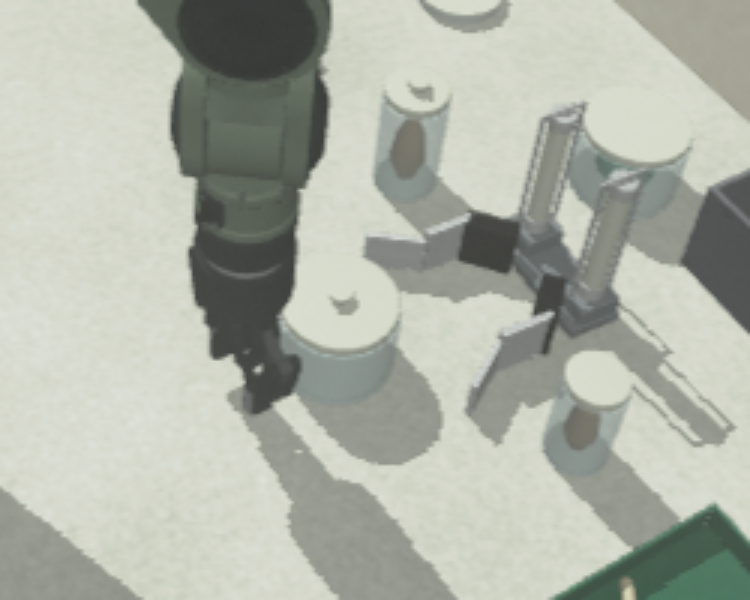

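Emit:
carry_out(deltas=[[[1.5, 0, 0], 0, 0.2], [[1.0, 0, 0], 0, 0.2], [[0.5, 0, 0], 0, 0.2], [[0.6, 0, 0], 0, 0.2], [[0.8, 0, -0.1], 0, 0.2], [[0.9, 0, -0.1], 0, 0.2], [[0.9, 0, -0.1], 0, 0.2], [[0.5, 0, 0], 0, 0.2]])

```text
clock: 23.0
ee_pos: [499.0, -219.1, -17.9]
orientation: [-0.707, 0.001, 0.002, 0.707]
ft_force: [-7.0, -0.5, 3.1]
finger_gap: 51.1
```

Run:
```python
from h import *
s,M=st()
w=viewer.get_image("wrist"); cv2.imwrite("pics/w15.png",w["img"][:,:,::-1])
t=viewer.get_image("side")
cv2.imwrite("pics/s15.png",cv2.resize(t["img"][190:390,210:460,::-1],None,fx=3,fy=3))
```

```text
t 23.0 p [ 499.  -219.1  -17.9] F [-7.  -0.5  3.1] gap 51.1 j [-0.55  0.55 -0.45  0.57 -0.   -0.55]
[[1.0, -0.004, -0.001], [0.001, 0.001, 1.0], [-0.004, -1.0, 0.001]]
```

View pics/w15.png

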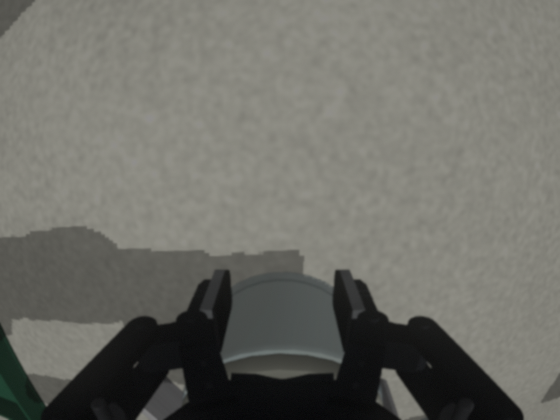

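View pics/s15.png

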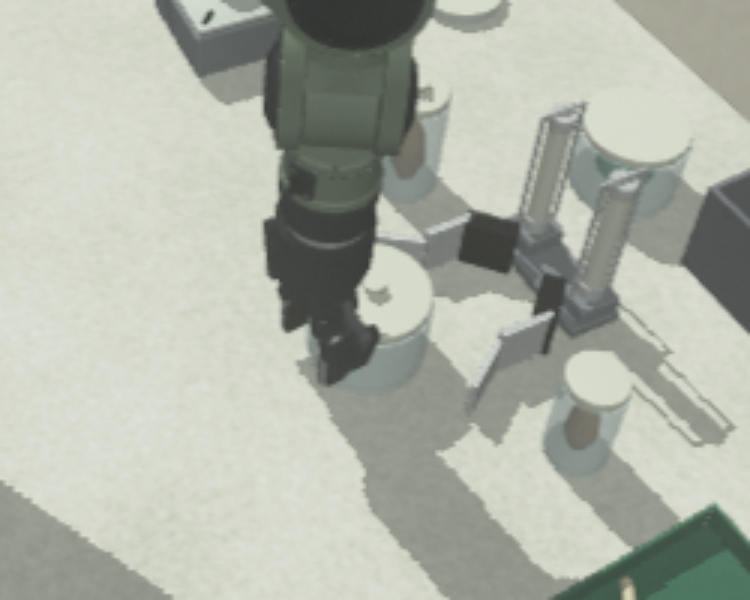

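Emit:
carry_out(deltas=[[[0.7, 0, -0.1], 0, 0.2], [[0.9, 0, -0.2], 0, 0.2], [[0.9, 0, -0.2], 0, 0.2], [[0.9, 0, -0.2], 0, 0.2], [[0.9, 0, -0.2], 0, 0.2], [[0.9, 0, -0.2], 0, 0.2], [[0.8, 0, -0.1], 0, 0.2], [[0.5, 0, 0], 0, 0.2]])

```text
clock: 24.1
ee_pos: [566.7, -231.9, -17.5]
orientation: [0.707, 0.0, -0.0, -0.707]
ft_force: [-2.6, -0.1, -0.7]
finger_gap: 51.0
```

Run:
```python
from h import *
import pickle
s,M=st()
w=viewer.get_image("wrist"); cv2.imwrite("pics/w16.png",w["img"][:,:,::-1])
t=viewer.get_image("side");tp=viewer.get_image("top"); pickle.dump((tp,t),open("ts16.pkl","wb"))
cv2.imwrite("pics/s16.png",cv2.resize(t["img"][190:390,210:460,::-1],None,fx=3,fy=3))
```

```text
t 24.1 p [ 566.7 -231.9  -17.5] F [-2.6 -0.1 -0.7] gap 51.0 j [-0.51  0.64 -0.27  0.66 -0.   -0.51]
[[1.0, 0.0, -0.001], [0.001, -0.001, 1.0], [0.0, -1.0, -0.001]]
```

View pics/s16.png

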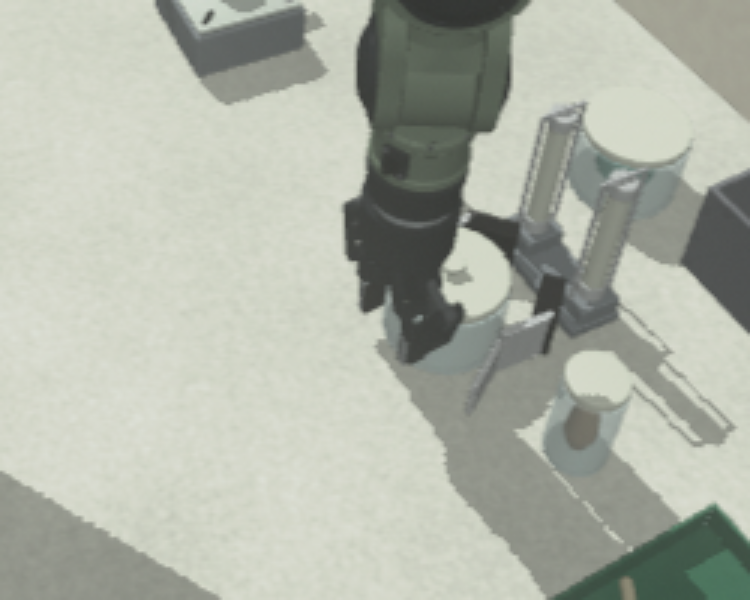

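Emit:
carry_out(deltas=[[[0.5, 0, 0], 0, 0.2], [[0.5, 0, 0], 0, 0.2], [[0.5, 0, 0], 0, 0.2], [[0.5, 0, 0], 0, 0.2], [[0.4, 0, 0], 0, 0.2], [[0.3, 0, 0], 0, 0.2], [[0, 0, 0], 0, 0.2], [[0, 0, 0], 0, 0.2]])

```text
clock: 25.25
ee_pos: [592.3, -231.6, -17.1]
orientation: [0.707, -0.0, -0.001, -0.707]
ft_force: [-5.2, 0.5, 3.9]
finger_gap: 51.5
```

Emit:
carry_out(deltas=[[[0.2, 0, 0], 0, 0.2], [[0, 0, 0], 0, 0.2], [[0.2, 0, 0], 0, 0.2], [[0, 0, 0], 0, 0.2], [[0, 0, 0], 0, 0.2], [[0, 0, 0], 0, 0.2], [[0, 0, 0], 0, 0.2], [[0, 0, 0], 0, 0.2]])

```text
clock: 26.25
ee_pos: [596.0, -231.6, -17.2]
orientation: [0.707, -0.0, -0.001, -0.707]
ft_force: [-5.2, -1.2, 3.0]
finger_gap: 51.2
```

Emit:
carry_out(deltas=[[[0.2, 0, 0], 0, 0.2], [[0, 0, 0], 0, 0.2], [[0.2, 0, 0], 0, 0.2], [[0, 0, 0], 0, 0.2], [[0, 0, 0], 0, 0.2], [[0, 0, 0], 0, 0.2], [[0, 0, 0], 0, 0.2], [[0, 0, 0], 0, 0.2]])

```text
clock: 27.25
ee_pos: [597.9, -231.5, -17.2]
orientation: [0.707, -0.002, -0.002, -0.707]
ft_force: [-9.9, -0.7, 7.0]
finger_gap: 51.1
```

Run:
```python
from h import *
import pickle
from ov import *
s,M=st()
t=viewer.get_image("side");tp=viewer.get_image("top")
cr=cradle_lines(652,-231,-0.0); jar=[circ(652,-231,50,78),circ(652,-231,10,88)]
overlay(tp,(330,110,110,140),4,[(cr,(0,0,255)),(jar,(0,255,0))],"pics/o17.png")
overlay(t,(290,210,140,120),5,[(cr,(0,0,255)),(jar,(0,255,0))],"pics/o18.png")
```

```text
t 27.25 p [ 597.9 -231.5  -17.2] F [-9.9 -0.7  7. ] gap 51.1 j [-0.48  0.69 -0.17  0.72 -0.   -0.48]
[[1.0, -0.005, -0.0], [0.0, -0.0, 1.0], [-0.005, -1.0, -0.0]]
```

View pics/o17.png

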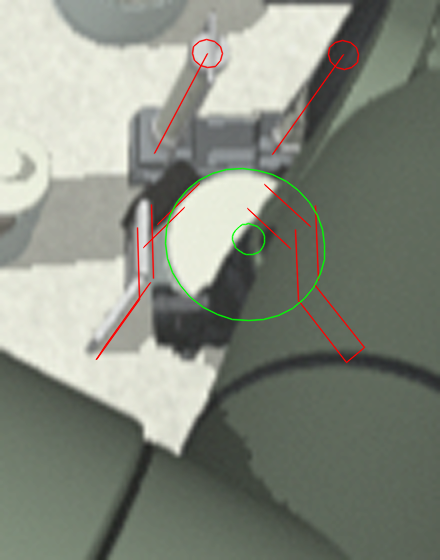

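View pics/o18.png

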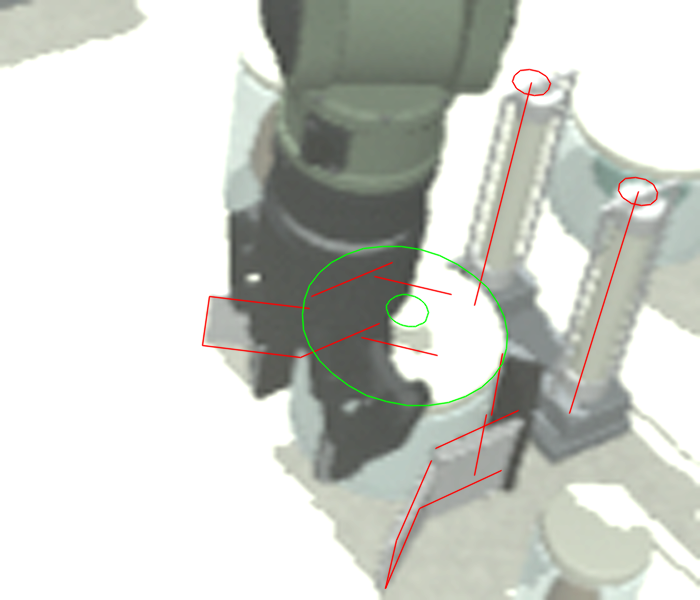

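Emit:
carry_out(deltas=[[[0.2, 0, 0], 0, 0.2], [[0, 0, 0], 0, 0.2], [[0, 0, 0], 0, 0.2], [[0, 0, 0], 0, 0.2], [[0, 0, 0], 0, 0.2], [[0, 0, 0], 0, 0.2], [[0, 0, 0], 0, 0.2], [[0, 0, 0], 0, 0.2]])

```text
clock: 28.35
ee_pos: [597.8, -231.5, -17.3]
orientation: [0.707, -0.003, -0.003, -0.707]
ft_force: [-16.5, 0.4, 10.3]
finger_gap: 51.2
```

Emit:
carry_out(deltas=[[[0.2, 0, 0], 0, 0.2], [[0, 0, 0], 0, 0.2], [[0, 0, 0], 0, 0.2], [[0, 0, 0], 0, 0.2], [[0, 0, 0], 0, 0.2], [[0, 0, 0], 0, 0.2], [[0, 0, 0], 0, 0.2], [[0, 0, 0], 0, 0.2]])

```text
clock: 29.35
ee_pos: [597.7, -231.4, -17.3]
orientation: [0.707, -0.005, -0.004, -0.707]
ft_force: [-22.8, -0.2, 15.4]
finger_gap: 51.1
```

The arm is blocked at x = 597.8 and force builds with no sideways component, so the jar is against both pads. I'll back off and look.

Emit:
carry_out(deltas=[[[-0.4, 0, 0], 0, 0.2], [[-0.4, 0, 0], 0, 0.2], [[-1, 0, 0], 0, 0.2], [[-3, 0, 0], 0, 0.2], [[-4, 0, 0], 0, 0.2], [[-3, -2, 0], 0, 0.2], [[0, -5, 0], 0, 0.2], [[0, -5, 0], 0, 0.2]])

```text
clock: 30.35
ee_pos: [486.7, -231.6, 103.9]
orientation: [-0.707, -0.001, 0.0, 0.707]
ft_force: [1.6, -0.5, 0.7]
finger_gap: 51.5
```

Emit:
carry_out(deltas=[[[0, -2, 5], 0, 0.2], [[0, 0, 5.5], 0, 0.2], [[0, 0, 5.5], 0, 0.2], [[0, 0, 5.5], 0, 0.2], [[0, 0, 5.5], 0, 0.2], [[0, 0, 3], 0, 0.2], [[0, 0, 0], 0, 0.2], [[0, 0, 0], 0, 0.2]])

```text
clock: 31.35
ee_pos: [486.9, 68.0, 122.7]
orientation: [0.707, 0.001, -0.0, -0.707]
ft_force: [-0.5, 0.1, 0.4]
finger_gap: 51.2
```

Run:
```python
from h import *
import pickle
from ov import *
s,M=st([579.6,251.3,110])
t=viewer.get_image("side");tp=viewer.get_image("top")
pickle.dump((tp,t),open("ts19.pkl","wb"))
cr=cradle_lines(652,-231,-0.0); jar=[circ(652,-231,50,78),circ(652,-231,10,88),circ(652,-231,50,0)]
overlay(tp,(330,110,110,140),4,[(cr,(0,0,255)),(jar,(0,255,0))],"pics/o19.png")
overlay(t,(290,210,140,120),5,[(cr,(0,0,255)),(jar,(0,255,0))],"pics/o20.png")
cv2.imwrite("pics/t19.png",cv2.resize(tp["img"][90:240,170:470,::-1],None,fx=2.6,fy=2.6))
```

```text
t 31.35 p [486.9  68.  122.7] F [-0.5  0.1  0.4] gap 51.2 j [-0.01  0.28 -0.45  0.84 -0.   -0.01]
[[1.0, 0.001, -0.001], [0.001, -0.0, 1.0], [0.001, -1.0, -0.0]]
delta tool cm [ 9.29  1.27 18.32]
```

View pics/o19.png

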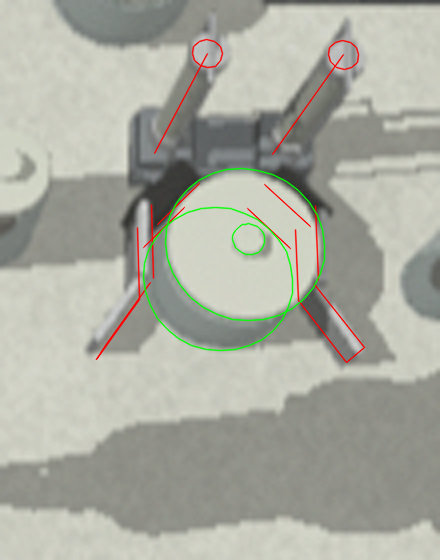

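View pics/o20.png

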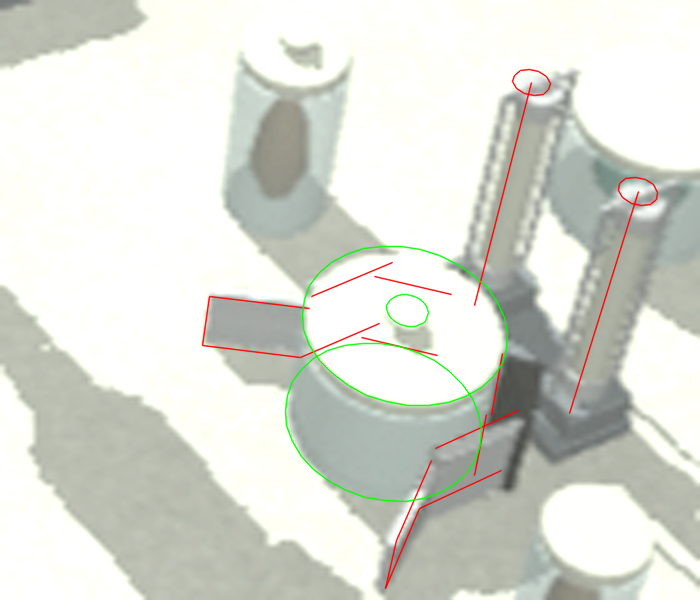

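View pics/t19.png

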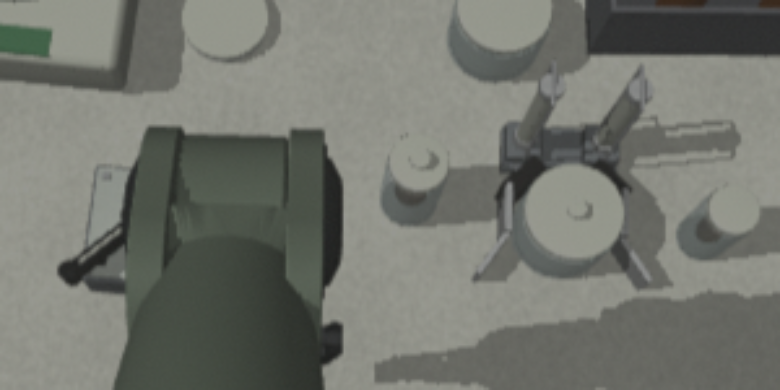

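The jar stands upright, and its lid outline matches the predicted home circle in both views. Next I'll return to the lever.

Emit:
carry_out(deltas=[[[2.3, 0, 4.6], 0, 0.2], [[2.3, 0, 4.6], 0, 0.2], [[2.3, 0, 4.6], 0, 0.2], [[2.3, 0, 4.5], 0, 0.2], [[0, 0, 0], 0, 0.2], [[0, 2, 0], 0, 0.2], [[0, 0, 0], 0, 0.2], [[0, 0, 0], 0, 0.2]])

```text
clock: 32.45
ee_pos: [578.6, 250.3, 103.1]
orientation: [0.707, -0.0, 0.0, -0.707]
ft_force: [0.8, 0.1, 0.3]
finger_gap: 51.1
```

Run:
```python
from h import *
s,M=st([579.6,251.3,31])
w=viewer.get_image("wrist"); cv2.imwrite("pics/w21.png",w["img"][:,:,::-1])
print(fproj(w,[579.6,251.3,98]))
```

```text
t 32.45 p [578.6 250.3 103.1] F [0.8 0.1 0.3] gap 51.1 j [ 0.29  0.54 -0.09  0.94 -0.    0.29]
[[1.0, -0.0, 0.0], [-0.0, -0.0, 1.0], [-0.0, -1.0, -0.0]]
delta tool cm [0.1  7.21 0.1 ]
[[283.59584281 249.05216348]]
```

View pics/w21.png

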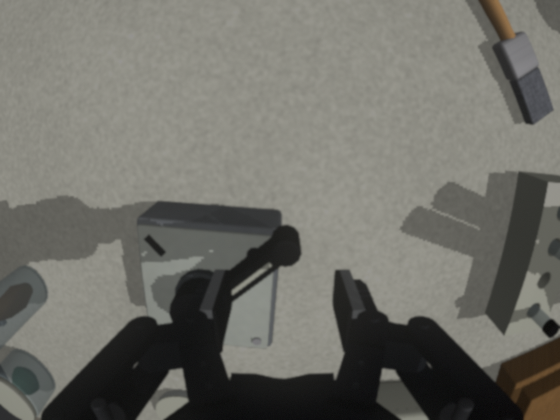

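Emit:
carry_out(deltas=[[[0, 2, 0.1], 0, 0.2], [[0, 2, 0], 0, 0.2], [[0, 2, 0], 0, 0.2], [[0, 1.2, 0], 0, 0.2], [[0, 0, 0], 0, 0.2], [[0, 0, -0.8], 0, 0.2], [[-0.3, 0, -0.8], 0, 0.2], [[-0.5, 0, -0.9], 0, 0.2]])

```text
clock: 33.5
ee_pos: [569.8, 231.5, 31.3]
orientation: [-0.704, -0.001, 0.002, 0.711]
ft_force: [-4.7, 14.9, 1.2]
finger_gap: 51.3
```

Emit:
carry_out(deltas=[[[-0.5, 0, -1.0], 0, 0.2], [[-0.5, 0, -1.0], 0, 0.2], [[-0.5, 0, -1.0], 0, 0.2], [[-0.3, 0, -1.1], 0, 0.2], [[-0.1, 0, -1.1], 0, 0.2], [[0, 0, -1.1], 0, 0.2], [[0.2, 0, -1.1], 0, 0.2], [[0.4, 0, -1.1], 0, 0.2]])

```text
clock: 34.5
ee_pos: [558.5, 141.1, 30.9]
orientation: [0.707, 0.0, 0.0, -0.707]
ft_force: [-0.5, -0.3, -0.1]
finger_gap: 51.2
```

Emit:
carry_out(deltas=[[[0.4, 0, -1.0], 0, 0.2], [[0.6, 0, -0.9], 0, 0.2], [[0.6, 0, -0.8], 0, 0.2], [[0, 0, 0], 0, 0.2], [[0, 0, 0], 0, 0.2], [[0, 0, 0], 0, 0.2], [[0, 0, 0], 0, 0.2], [[0, 0, 0], 0, 0.2]])

```text
clock: 35.5
ee_pos: [570.5, 119.5, 30.2]
orientation: [-0.704, 0.0, 0.004, 0.71]
ft_force: [-6.6, 9.6, 5.3]
finger_gap: 51.3
```

Run:
```python
from h import *
s,M=st()
w=viewer.get_image("wrist"); cv2.imwrite("pics/w22.png",w["img"][:,:,::-1])
```

```text
t 35.5 p [570.5 119.5  30.2] F [-6.6  9.6  5.3] gap 51.3 j [ 0.07  0.54 -0.31  0.73  0.01  0.07]
[[1.0, -0.005, -0.005], [0.005, 0.008, 1.0], [-0.005, -1.0, 0.008]]
```

View pics/w22.png

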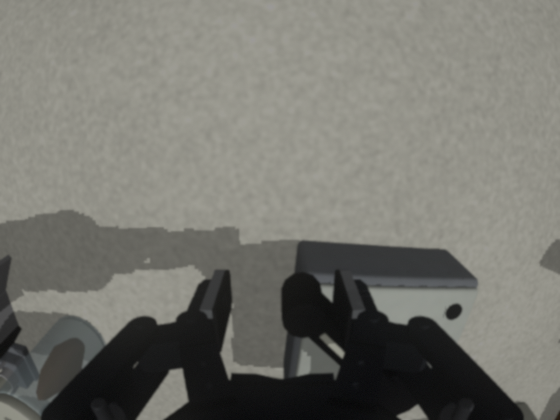

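The lever is on and held against its stop at a measured 10 N. I'll ease off, lift clear and check.

Emit:
carry_out(deltas=[[[0, 0, 0.5], 0, 0.2], [[0, 0, 0.4], 0, 0.2], [[0, 0, 0], 0, 0.2], [[0, -4, 0], 0, 0.2], [[0, -5, 0], 0, 0.2], [[0, -5, 0], 0, 0.2], [[-4, 0, 0], 0, 0.2], [[-5, 0, 0], 0, 0.2]])

```text
clock: 36.55
ee_pos: [484.3, 123.9, 171.4]
orientation: [-0.707, -0.001, -0.001, 0.707]
ft_force: [0.2, 0.9, 0.4]
finger_gap: 50.9
```

Emit:
carry_out(deltas=[[[-5, 0, 0], 0, 0.2], [[-4, 0, 0], 0, 0.2], [[0, 0, 0], 0, 0.2], [[0, 0, 0], 0, 0.2], [[0, 0, 0], 0, 0.2], [[0, 0, 0], 0, 0.2], [[0, 0, 0], 0, 0.2], [[0, 0, 0], 0, 0.2]])

```text
clock: 37.55
ee_pos: [393.7, 124.2, 170.4]
orientation: [0.707, 0.0, -0.001, -0.707]
ft_force: [-0.5, 0.4, 1.4]
finger_gap: 51.4
```

Run:
```python
from ov import *
import pickle
s,M=st()
t=viewer.get_image("side");tp=viewer.get_image("top")
cv2.imwrite("pics/t23.png",cv2.resize(tp["img"][90:300,170:490,::-1],None,fx=2.5,fy=2.5))
a,b=pickle.load(open("ts19.pkl","rb"))
print("jar area diff",np.abs(a["img"][140:190,365:440].astype(int)-tp["img"][140:190,365:440]).mean(), np.abs(b["img"][240:320,340:400].astype(int)-t["img"][240:320,340:400]).mean())
o,_=pickle.load(open("ts.pkl","rb"))
print("lever area diff vs start",np.abs(o["img"][150:210,200:255].astype(int)-tp["img"][150:210,200:255]).mean())
w=viewer.get_image("wrist"); cv2.imwrite("pics/w23.png",w["img"][:,:,::-1])
```

```text
t 37.55 p [393.7 124.2 170.4] F [-0.5  0.4  1.4] gap 51.4 j [ 0.13  0.09 -0.55  0.93 -0.    0.13]
[[1.0, -0.0, -0.001], [0.001, -0.0, 1.0], [-0.0, -1.0, -0.0]]
jar area diff 2.352533333333333 1.12
lever area diff vs start 14.704646464646464
```

View pics/t23.png

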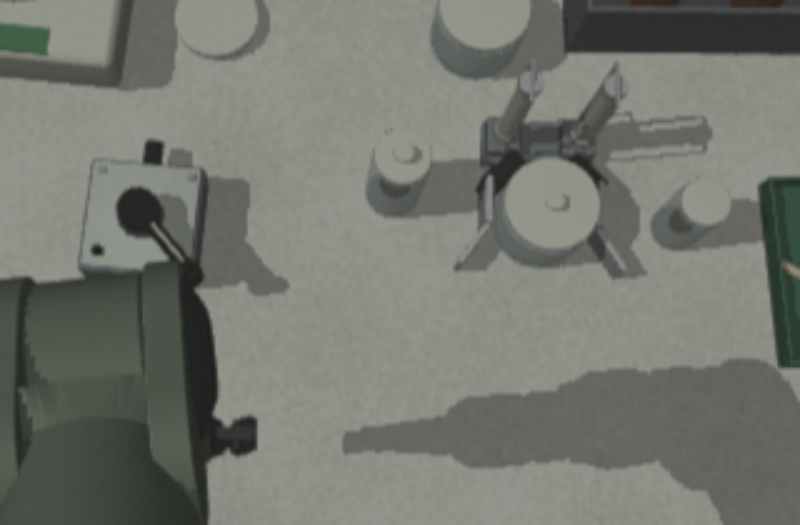

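View pics/w23.png

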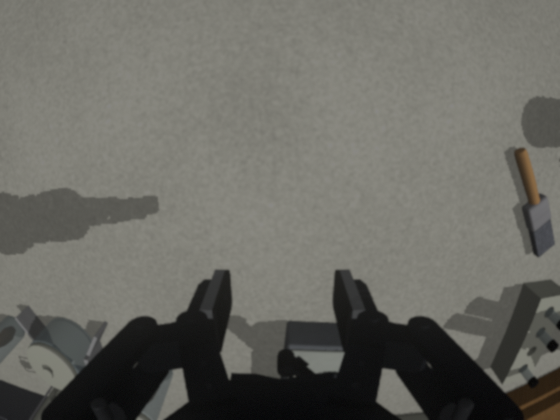

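Run:
```python
from h import *
import pickle
tp=viewer.get_image("top"); o,_=pickle.load(open("ts.pkl","rb"))
print("lever diff",np.abs(o["img"][165:195,220:255].astype(int)-tp["img"][165:195,220:255]).mean())
print("knob",atz(tp,(558/2.5+170,202/2.5+90),88).round(1))
print(status.get_state()["qvel"].round(3))
manip.sign_off()
```

```text
lever diff 6.906349206349207
knob [ 648.1 -234.6   88. ]
[-0.    -0.003 -0.001  0.001 -0.002  0.002]
the job is handed in; nothing more can be done
```

The job is handed in at about 38 s. I turned the lever to off, slid the jar into the cradle standing on its base, and turned the lever back to on. No verdict came back, so success is not confirmed.

- **Lever:** The first swing towards off missed it, because the real fingertips sit about 39 mm above the reported TCP. I measured this by lowering the shut fingers until they touched the bench at a reported z of -39.5 mm, then redid the swing. The last top view shows the lever end within a pixel of its starting (on) position.
- **Lever image check, not clean:** Comparing the lever area with the start image gave a mean difference of 6.9 grey levels. I put that down to the arm showing in the crop, but did not check it.
- **Jar:** I pushed with the fingers set 51 mm apart until the arm stopped at x = 597.8 mm. The force then rose to 23 N with almost no sideways part, which means contact with both pads. After I backed off, the lid outline matched the predicted home circle in both views.
- **Jar position check, slightly off:** The final knob reading was (648, -235) mm against my estimated seat of about (652, -231) mm. That is about 5 mm, inside the 8 mm limit and about the size of the disagreements I saw between cameras.
- **Other things:** The tall and slim jars show no movement in the top view. The brush was not measured again, and the arm never went near it. The gripper was clear of everything at hand-in.

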